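# Close the back of a display frame

### The arm

A 7-joint arm with a two-finger parallel gripper is mounted at the origin on the work surface. World frame = base frame: x ahead of the robot, y to its left, z up, the work surface at z = 0. Lengths are in m, angles in rad, forces in N, time in s.
With the tool pointing down it reaches from about 0.425 to 0.825 m from the base axis. Payload 3.6 kg.
Tool frame: the origin (TCP) lies at the very end of the fingers, on their centre line; the grasp point (between the pads) lies r.hold_point_z behind it (r.hold_point_z is the distance from the TCP to the grasp point, in m); y points along the fingers, x is the direction in which the jaws open and shut, and the axes are right-handed (so a half turn about y gives the same grasp; the last joint's range is limited). The gripper opens to 93 mm and grips with 3 to 60 N. Pads are 15 mm wide; open, the fingers measure 128 mm over their backs; the gripper's body (75 mm by 188 mm) begins 65 mm behind the grasp point.
Start: joints at [1.244, 0.615, -0.013, 1.423, 0.008, 1.103, -0.04], TCP at [0.193, -0.621, 0.219] pointing down, gripper open.
Joint ranges: [-3.12, 3.12], [-0.3, 2.06], [-1.34, 1.32], [0.26, 2.42], [-1.36, 4.5], [0.01, 1.98], [-2.84, 2.84]. Speed limits (rad/s): [2.79, 2.79, 3.14, 3.14, 3.14, 3.14, 3.14].

### API

Orientations are given as a 3x3 rotation matrix whose columns are the frame's x, y, z axes.
In Python, from bench import r gives the robot as it stands. The module is installed in compiled form; this text tells all that it offers.
- The arm moves only by the tool play_rows, never from a script. Its argument "targets" is a list of rows, each an object of numbers: "grip": the opening, from 0 (shut) to 1 (fully open); "x", "y", "z": the shift along the tool's x, y, z in m; "spin": the turn about the tool's y in degrees. In form: [{"grip": .., "x": .., "y": .., "z": .., "spin": ..}, ...]. A call has exactly 8 rows; each row shifts and turns the commanded pose from where the row before left it, along the tool's axes as they then stand; what a row does not reach is not made up. A row lasts 1/10 s, in which the tool goes at most 50 mm and 8.59 degrees, less where a joint would pass 70% of its speed; a pose out of reach is approached as far as the arm can. A call is refused whole if a number of a shift passes 0.05 or a number of a turn 8.59, either way. A call with a gripper value outside its range is refused whole. The fingers move at their own pace and stop on an object; "squeeze" is the grip in N (left out, the last holds). Time passes only in rows, so rows that do not move let the fingers close, or fill a call up. It gives the time, the measured TCP pose, the force and the opening at its end, in the units of the state.
- r.read_state(): the state, without advancing time (a new reading comes with each control period).
- r.snapshot(name): name is "side" or "top" or "wrist"; returns the picture (480x640x3 uint8, blue, green, red); there is no depth.
- r.camera_model(name): a dict with "intrinsics" (3x3 intrinsics, pixels), "R" (3x3) and "t" (3): a world point X has camera coordinates R X + t. Camera axes: x right, y down, z forward; pixel columns grow to the right and rows downward; lengths in m; the calibration is good to about 2 mm. A picture is of the moment at which its call begins: read the wrist's pose just before it. camera_model takes no time and is no camera call; for the wrist camera it gives the pose at the moment of the call.
- r.finish_job(): hands the job in, once; it reports no verdict.
Trained networks look in the newest picture that a camera, given by its name, has taken for a name from the list of things; names that differ only in an ending like _2 or _b are one class to them, and where a whole thing is asked for, a point or a joint stands for the part that bears it (a point fixed in the world has none). Each returns a list of dicts, best first, with "confidence" (0 to 1); they miss things now and then, are a little off and sometimes report something else, mostly with a low value. They report only what shows in the picture. A call takes as long as a camera call. They do not tell look-alikes from the thing itself.
- r.boxes_of(label, camera): "location" ([x, y, z] in m, in world coordinates, good to about 4 mm: the middle of the surface that is visible of it).
The state is a dict: "time": time; "q": joint angles; "qvel": joint speeds; "effort": joint torques, N m; "eef_pos": TCP position; "tcp_rot": TCP orientation; "force": force on the tool from outside, world axes, zero at the start; "wrist_torque": the same for the moment, N m; "grip_width": finger opening in m.
Only numpy, scipy, OpenCV 4.12 (cv2) and the standard library are available. Lean on these libraries where they do the work, as an engineer would, in place of code of your own. Each camera call takes 0.05 s, during which the arm holds its last target.

### The job

A display frame lies face down with a drawing already inside; close its back with the loose wooden panel. First turn the winged knob until its tab points along the frame's edge, clear of the recess; then tuck one edge of the panel under the metal lip, cleat side up, lower the opposite edge so that the panel lies flat in the recess, and turn the knob back so that its tab points straight across the panel. Leave the mug, the tape and the book where they are.

Things in the scene. Friction and masses are not known exactly. Their poses are not given: they have to be found in the camera images.
- frame: Pale wooden display frame, face down, fixed to the table, 240 x 200 mm. Origin: at table height under the middle of its recess; z up, x from the lip side to the knob side. Recess: 146 mm in x, 158 mm in y; its floor is 6 mm above the table; the rails on the knob side and both y sides rise to 12 mm.
- lip_edge (a point): Middle of the lower front edge of the frame's dark steel lip (140 mm long in y, 3 mm thick), at frame x = -59 mm, 16 mm above the table, so 10 mm above the recess floor. The lip overhangs the recess by 14 mm: behind its edge, towards frame -x, the recess goes on to a wall at x = -73 mm. Axes as the frame's.
- hanger (a point): Top middle of the fixed upright steel hanger plate beside the knob: 18 mm wide, 4 mm thick, top 30 mm above the table. It stands at 45 degrees between the frame's +x and +y from the knob's axis, its near face 27 mm from the axis, square to that direction; the wings sweep past it with 5 mm to spare.
- knob (a joint): Angle of the winged knob about its upright axis, rad, counter-clockwise from above. At 0 (a stop) its tab points along the frame's -x, straight across the recess; at 1.57 along the frame's -y, parallel to the knob-side rail; stop at 1.6. The tab is clear of the recess from 1.1 on. Friction (about 0.03 N m) keeps it where it is left.
- knob_grip (a point): Point on the knob's axis (frame x = 103, y = 0 mm), 38 mm above the table. The black wings are one upright bar, 44 mm long, 9 mm thick, 20 to 48 mm above the table (ends to 54). The steel tab below, in line with the wings, is 10 mm wide, 3 thick, underside 14 mm above the table, end 44 mm from the axis. Axes turn with the knob: x along the wings, tab on -x.
- panel_grip (a point): Centre of the cleat of the loose plywood panel (140 mm in x, 150 in y, 5 thick, 0.13 kg). The wooden cleat, to hold it by, stands on its middle: 12 mm thick in x, 60 long in y, 28 high. This point is 19 mm above the panel's underside, 25 mm above the table when seated; z up. It starts flat on the table. Either x end may go under the lip; the 140 mm lie along the frame's x.
- panel_edge_a (a point): Middle of the bottom edge of the panel's -x end, 70 mm from its centre (one of the two edges that can go under the lip).
- panel_edge_b (a point): Middle of the bottom edge of the panel's +x end, 70 mm from its centre (the other such edge).
- mug: White mug, 82 mm across, 95 mm high, standing on the table; origin under its middle. To be left alone.
- tape: Roll of tape lying flat, 110 mm across, 48 mm high; origin under its middle. To be left alone.
- book: Closed red book lying flat, about 210 x 154 x 32 mm; origin under its middle. To be left alone.
Things that resemble listed ones, but are neither listed nor needed, are in the scene too. Leave any blue or purple look-alike of the part that bears panel_grip alone.

How it is judged:
On the way, in this order (a step that is already met when the one before it is completed fails the run):
1. the knob's tab is turned clear of the recess (joint above 1.1 rad) (value of joint knob above 1.1 rad), for 0.1 s.
2. one edge of the panel is under the lip, at least 4 mm in, with the knob still clear (((x of panel_edge_a in the frame of frame between -0.08 and -0.063 m and z of panel_edge_a in the frame of frame between 0.002 and 0.0115 m and y of panel_edge_a in the frame of frame between -0.015 and 0.015 m) or (x of panel_edge_b in the frame of frame between -0.08 and -0.063 m and z of panel_edge_b in the frame of frame between 0.002 and 0.0115 m and y of panel_edge_b in the frame of frame between -0.015 and 0.015 m)) and value of joint knob above 1.1 rad), for 0.04 s.
3. the panel lies flat on the floor of the recess, cleat up, with the knob still clear (x of panel_grip in the frame of frame between -0.006 and 0.006 m and y of panel_grip in the frame of frame between -0.007 and 0.007 m and z of panel_grip in the frame of frame between 0.022 and 0.0272 m and angle between panel_grip's own z axis and vertical below 0.035 rad and angle between the x axis of panel_grip and the x axis of frame, either way round below 0.12 rad and value of joint knob above 1.1 rad), for 0.2 s.
4. the knob is turned back so that its tab points across the panel (joint below 0.3 rad) (value of joint knob below 0.3 rad), for 0.2 s.
At the end, for the whole second after the job is handed in: The panel lies at rest, flat in the recess (within 2.2 mm of its seated height, 2 degrees of level, centred within 6 mm in the frame's x and 7 mm in its y, square within 0.12 rad), cleat up, and the knob's tab points across it within 0.3 rad (x of panel_grip in the frame of frame between -0.006 and 0.006 m and y of panel_grip in the frame of frame between -0.007 and 0.007 m and z of panel_grip in the frame of frame between 0.022 and 0.0272 m and angle between panel_grip's own z axis and vertical below 0.035 rad and angle between the x axis of panel_grip and the x axis of frame, either way round below 0.12 rad and value of joint knob below 0.3 rad and linear speed of panel below 0.02 m/s); the robot touches nothing.
It fails at once if the mug is moved by more than 30 mm (distance of mug from where it was at the start of the episode above 0.03 m).
It fails at once if the roll of tape is moved by more than 30 mm (distance of tape from where it was at the start of the episode above 0.03 m).
It fails at once if the book is moved by more than 30 mm (distance of book from where it was at the start of the episode above 0.03 m).
It also fails if it takes over 72 s, if anything falls off the work surface, if the arm or the gripper's body presses on something with over 40 N, if the wrist force passes 120 N, or if a joint passes its speed limit or range.

## Working session

There is one attempt and no reset: what is moved stays moved. The work goes in short steps, Python scripts to look and compute and a tool call to move; the robot and the scene stay as the last step left them, time stands still between calls to the robot, and variables do not carry over. Pictures are saved under pics/ and viewed, and the job is handed in when it is done.

Besides the shell and the picture viewer there is one more tool, called after "Emit:" by a JSON object that holds its "fn" and its "kwargs", one argument or row to a line. play_rows: Moves the arm, as the interface text tells. Its arguments: {"type":"object","properties":{"targets":{"type":"array","items":{"type":"object","properties":{"grip":{"type":"number"},"x":{"type":"number"},"y":{"type":"number"},"z":{"type":"number"},"spin":{"type":"number"}}}},"squeeze":{"type":"number"}},"required":["targets"]}

```bash
mkdir -p pics
python3 - <<'E'
from bench import r
import cv2,numpy as np
s=r.read_state();print(s['time'],s['eef_pos'],np.round(s['tcp_rot'],3).tolist(),s['grip_width'],r.hold_point_z)
for n in ['top','side','wrist']:
    cv2.imwrite(f'pics/{n}0.png',r.snapshot(n))
    c=r.camera_model(n);print(n,np.round(c['intrinsics'],1).tolist(),np.round(c['R'],4).tolist(),np.round(c['t'],4).tolist())
for l in ['frame','knob','panel_grip','hanger','lip_edge','knob_grip']:
  for cam in ['top','side']:
    print(l,cam,[(np.round(d['location'],3).tolist(),round(d['confidence'],2)) for d in r.boxes_of(l,cam)][:5])
E
```

```text
0.0 [ 0.19237906 -0.62006528  0.21749162] [[0.296, -0.001, 0.955], [-0.955, 0.002, 0.296], [-0.003, -1.0, -0.0]] 0.09314065918515815 0.0188
top [[484.5, 0.0, 313.1], [0.0, 484.5, 239.7], [0.0, 0.0, 1.0]] [[0.0278, -0.9996, -0.0105], [-0.9978, -0.0271, -0.06], [0.0597, 0.0121, -0.9981]] [-0.0375, 0.5037, 1.1034]
side [[530.2, 0.0, 321.5], [0.0, 530.2, 242.4], [0.0, 0.0, 1.0]] [[-0.7658, -0.6427, 0.0221], [-0.4014, 0.4509, -0.7972], [0.5024, -0.6194, -0.6033]] [0.379, 0.2601, 0.981]
wrist [[431.6, 0.0, 316.9], [0.0, 431.6, 250.6], [0.0, 0.0, 1.0]] [[0.2964, -0.9551, -0.0027], [-0.9165, -0.2852, 0.2806], [-0.2688, -0.0807, -0.9598]] [-0.6492, -0.0328, 0.3915]
frame top [([0.542, 0.201, 0.006], 0.9)]
frame side [([0.537, 0.213, 0.011], 0.69), ([0.547, -0.158, 0.001], 0.2)]
knob top [([0.62, 0.204, 0.039], 0.66)]
knob side [([0.619, 0.214, 0.029], 0.91)]
panel_grip top [([0.226, -0.41, 0.006], 0.85), ([0.306, -0.191, 0.002], 0.68), ([0.547, -0.171, 0.002], 0.62), ([0.267, 0.213, 0.008], 0.61), ([0.503, -0.496, 0.026], 0.26)]
panel_grip side [([0.256, 0.226, 0.006], 0.97), ([0.217, -0.394, 0.003], 0.9), ([0.545, -0.16, 0.005], 0.73), ([0.295, -0.177, 0.003], 0.56)]
hanger top [([0.54, 0.197, 0.012], 0.87)]
hanger side [([0.533, 0.211, 0.012], 0.7)]
lip_edge top [([0.546, 0.197, 0.015], 0.69), ([0.613, 0.203, 0.039], 0.66)]
lip_edge side [([0.534, 0.211, 0.011], 0.95)]
knob_grip top [([0.613, 0.207, 0.038], 0.45)]
knob_grip side [([0.617, 0.216, 0.033], 0.89)]
```

View pics/top0.png

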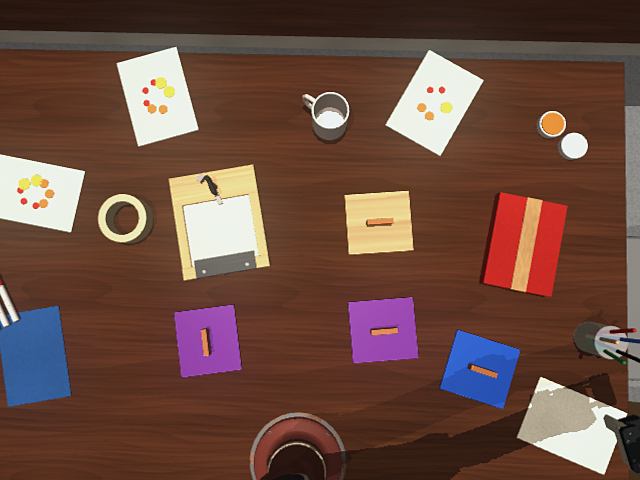

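View pics/side0.png

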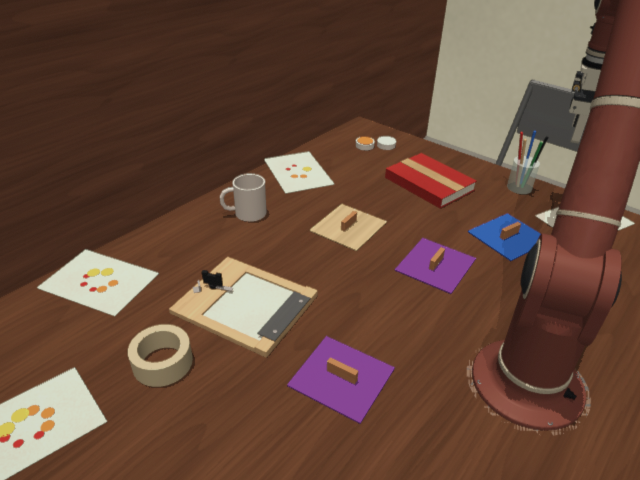

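View pics/wrist0.png

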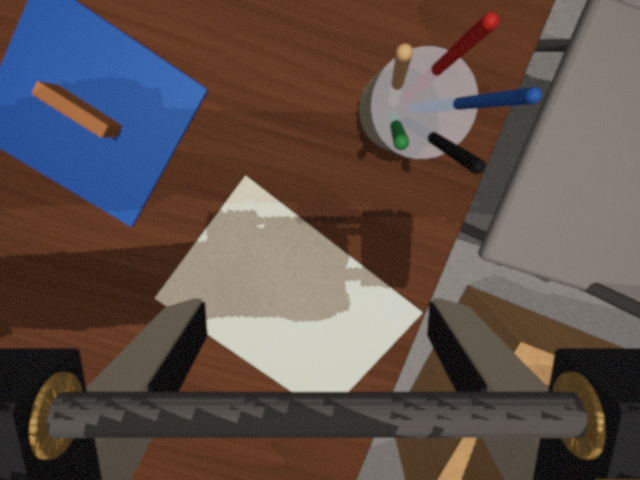

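Run:
```python
import cv2,numpy as np
a=cv2.imread('pics/top0.png')
c=cv2.resize(a[150:295,150:290],None,fx=4,fy=4,interpolation=cv2.INTER_CUBIC)
cv2.imwrite('pics/c1.png',c)
c=cv2.resize(a[180:265,335:425],None,fx=6,fy=6,interpolation=cv2.INTER_CUBIC)
cv2.imwrite('pics/c2.png',c)
```

```text
(no output)
```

View pics/c1.png

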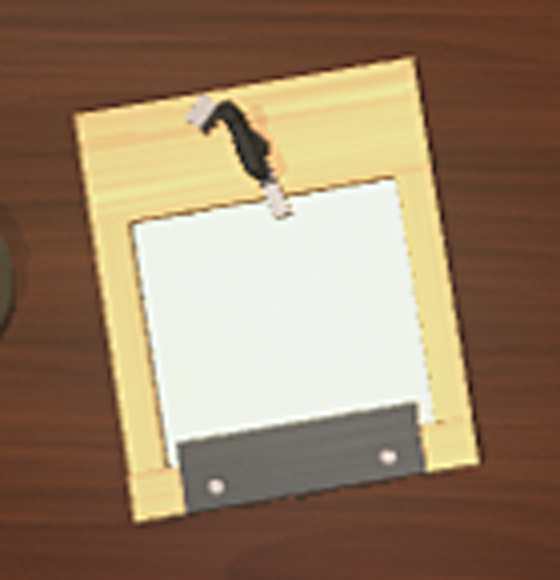

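View pics/c2.png

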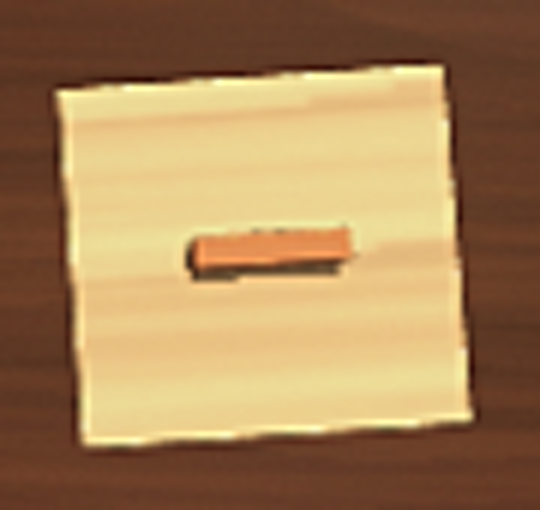

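```bash
cat > h.py <<'E'
import numpy as np,cv2
from bench import r
def ray(cm,uv,z):
    K,R,t=[np.array(cm[k]) for k in('intrinsics','R','t')]
    C=-R.T@t; d=R.T@np.linalg.solve(K,np.array([uv[0],uv[1],1.]))
    return C+d*(z-C[2])/d[2]
def proj(cm,X):
    K,R,t=[np.array(cm[k]) for k in('intrinsics','R','t')]
    p=K@(R@np.array(X)+t); return p[:2]/p[2]
def st():
    s=r.read_state();R=np.array(s['tcp_rot'])
    print('t',round(s['time'],2),'p',np.round(s['eef_pos'],4),'xyaw',round(float(np.arctan2(R[1,0],R[0,0])),4),'g',round(s['grip_width'],4),'F',np.round(s['force'],1),'q7',round(s['q'][6],2));return s
def goto(p,yaw=None):
    s=st();R=np.array(s['tcp_rot']);d=R.T@(np.array(p)-s['eef_pos'])
    y0=np.arctan2(R[1,0],R[0,0])
    print('tool shift xyz mm',np.round(d*1000,1),'spin deg',None if yaw is None else round(float(np.degrees(y0-yaw)),2))
E
python3 - <<'E'
from h import *
cm=r.camera_model('top')
P=lambda l,o,s,z:[ray(cm,(o[0]+u/s,o[1]+v/s),z) for u,v in l]
f=P([(75,114),(413,57),(480,464),(134,522)],(150,150),4,.012);print(np.round(f,4)); f=np.array(f)
d=(f[0]-f[3]+f[1]-f[2]);print('yaw',np.arctan2(d[1],d[0]),np.linalg.norm(f[0]-f[3]),np.linalg.norm(f[0]-f[1]))
f=np.array(P([(57,90),(443,66),(472,420),(84,445)],(335,180),6,.005));d=(f[0]-f[3]+f[1]-f[2]);print(np.round(f,4),f.mean(0),'yaw',np.arctan2(d[1],d[0]),np.linalg.norm(f[0]-f[3]),np.linalg.norm(f[0]-f[1]))
for l in ['mug','tape','book']: print(l,[(np.round(d['location'],3),round(d['confidence'],2)) for d in r.boxes_of(l,'top')][:2])
E
```

```text
[[0.6389 0.318  0.012 ]
 [0.6777 0.1214 0.012 ]
 [0.4412 0.0743 0.012 ]
 [0.4023 0.273  0.012 ]]
yaw 0.19227488881348517 0.24091327232486037 0.20047075250144297
[[ 0.6119 -0.094   0.005 ]
 [ 0.6253 -0.244   0.005 ]
 [ 0.4876 -0.2574  0.005 ]
 [ 0.4738 -0.1077  0.005 ]] [ 0.54962831 -0.17578204  0.005     ] yaw 0.09810390951754105 0.13881399744020975 0.15063153522312459
mug [(array([ 0.8  , -0.049,  0.035]), 0.9)]
tape [(array([0.541, 0.407, 0.047]), 0.91)]
book [(array([ 0.506, -0.496,  0.027]), 0.63)]
```

Emit:
{"fn": "play_rows", "kwargs": {
  "targets": [
    {"grip": 1,"x": -0.033,"y": 0,"z": 0.034,"spin": 0},
    {"grip": 1,"x": -0.033,"y": 0,"z": 0.034,"spin": 0},
    {"grip": 1,"x": -0.033,"y": 0,"z": 0.034,"spin": 0},
    {"grip": 1,"x": -0.033,"y": 0,"z": 0.034,"spin": 0},
    {"grip": 1,"x": -0.033,"y": 0,"z": 0.034,"spin": 0},
    {"grip": 1,"x": -0.033,"y": 0,"z": 0.034,"spin": 0},
    {"grip": 1,"x": -0.033,"y": 0,"z": 0.034,"spin": 0},
    {"grip": 1,"x": -0.033,"y": 0,"z": 0.034,"spin": 0}
  ]
}}

```text
time: 1.7
eef_pos: [0.375, -0.2864, 0.2191]
tcp_rot: [[0.296, 0.001, 0.955], [-0.955, -0.001, 0.296], [0.001, -1.0, 0.001]]
force: [1.3, -0.6, 0.7]
grip_width: 0.0928
```

Emit:
{"fn": "play_rows", "kwargs": {
  "targets": [
    {"grip": 1,"x": -0.044,"y": 0,"z": 0.023,"spin": 0},
    {"grip": 1,"x": -0.044,"y": 0,"z": 0.023,"spin": 0},
    {"grip": 1,"x": -0.044,"y": 0,"z": 0.023,"spin": 0},
    {"grip": 1,"x": -0.044,"y": 0,"z": 0.023,"spin": 0},
    {"grip": 1,"x": -0.044,"y": 0,"z": 0.023,"spin": 0},
    {"grip": 1,"x": -0.044,"y": 0,"z": 0.023,"spin": 0},
    {"grip": 1,"x": -0.044,"y": 0,"z": 0.023,"spin": 0},
    {"grip": 1,"x": -0.044,"y": 0,"z": 0.023,"spin": 6}
  ]
}}

```text
time: 2.5
eef_pos: [0.4459, 0.1046, 0.2191]
tcp_rot: [[0.192, 0.001, 0.981], [-0.981, 0.0, 0.192], [0.0, -1.0, 0.001]]
force: [1.2, -0.3, -0.7]
grip_width: 0.0929
```

Run:
```python
from h import *
st();cm=r.camera_model('wrist');im=r.snapshot('wrist');cv2.imwrite('pics/w1.png',im)
import pickle;pickle.dump(cm,open('w1.pkl','wb'))
```

```text
t 2.5 p [0.4459 0.1046 0.2191] xyaw -1.3776 g 0.0929 F [ 1.2 -0.3 -0.7] q7 -1.75
```

View pics/w1.png

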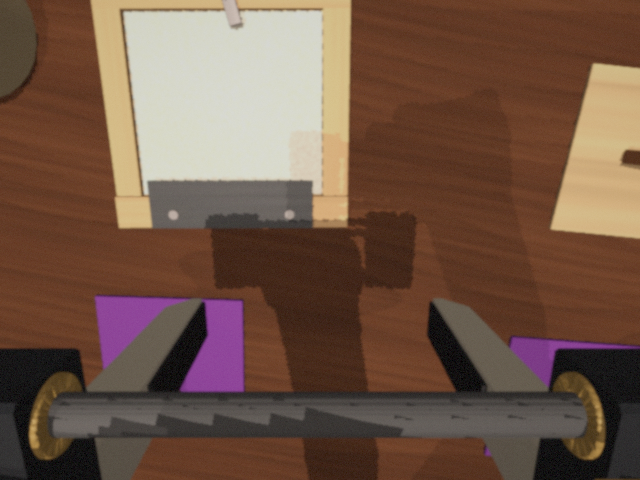

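Emit:
{"fn": "play_rows", "kwargs": {
  "targets": [
    {"grip": 1,"x": -0.022,"y": 0,"z": 0.04,"spin": 0},
    {"grip": 1,"x": -0.022,"y": 0,"z": 0.04,"spin": 0},
    {"grip": 1,"x": -0.024,"y": 0,"z": 0.04,"spin": 0},
    {"grip": 0.5,"x": 0,"y": 0,"z": 0,"spin": 0},
    {"grip": 0.5,"x": 0,"y": 0,"z": 0,"spin": 0},
    {"grip": 0.5,"x": 0,"y": 0,"z": 0,"spin": 0},
    {"grip": 0.5,"x": 0,"y": 0,"z": 0,"spin": 0},
    {"grip": 0.5,"x": 0,"y": 0,"z": 0,"spin": 0}
  ]
}}

```text
time: 3.35
eef_pos: [0.5496, 0.1916, 0.2192]
tcp_rot: [[0.194, 0.0, 0.981], [-0.981, -0.0, 0.194], [0.0, -1.0, 0.0]]
force: [-0.1, 0.1, 0.1]
grip_width: 0.0578
```

Run:
```python
from h import *
st();cm=r.camera_model('wrist');im=r.snapshot('wrist');cv2.imwrite('pics/w2.png',im)
import pickle;pickle.dump(cm,open('w2.pkl','wb'))
```

```text
t 3.35 p [0.5496 0.1916 0.2192] xyaw -1.3759 g 0.0578 F [-0.1  0.1  0.1] q7 -1.86
```

View pics/w2.png

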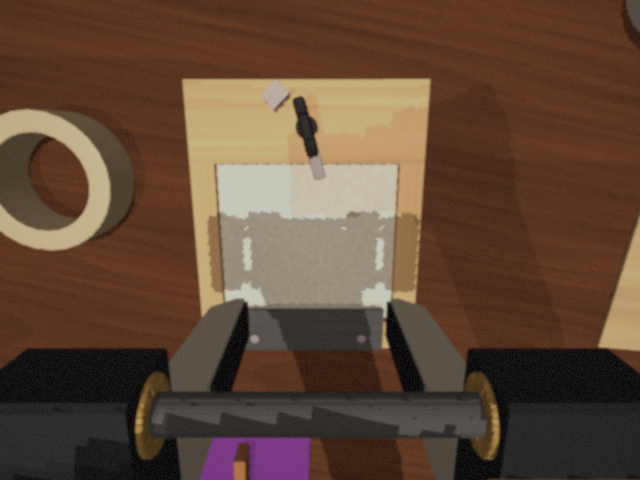

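Run:
```python
import cv2
a=cv2.imread('pics/w2.png')
cv2.imwrite('pics/c3.png',cv2.resize(a[70:190,170:440],None,fx=2.96,fy=2.96,interpolation=cv2.INTER_CUBIC))
cv2.imwrite('pics/c4.png',cv2.resize(a[80:200,250:370],None,fx=5,fy=5,interpolation=cv2.INTER_CUBIC))
```

```text
(no output)
```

View pics/c3.png

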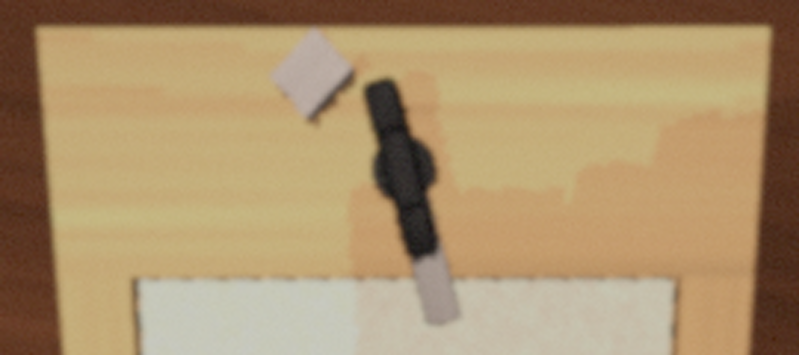

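View pics/c4.png

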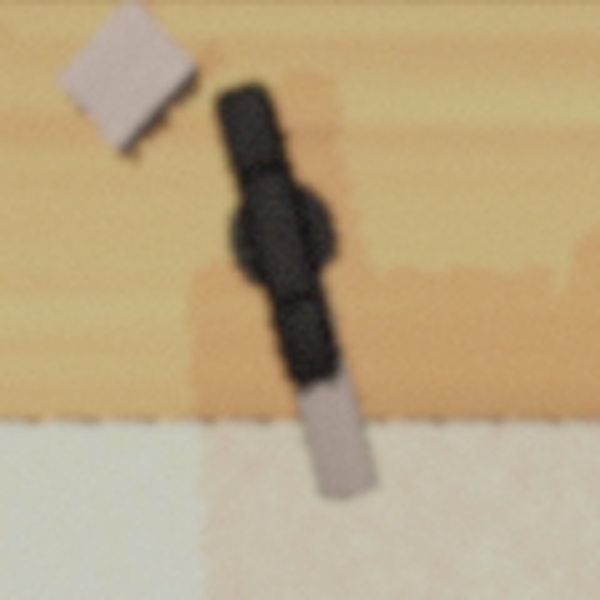

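Run:
```python
from h import *
import pickle
cm=pickle.load(open('w2.pkl','rb'))
A=ray(cm,(250+242/5,80+90/5),.054);B=ray(cm,(250+316/5,80+378/5),.054)
T=ray(cm,(250+348/5,80+492/5),.017)
print('wings',A,B,'mid',(A+B)/2,np.linalg.norm(A-B),'yaw',np.arctan2(*(A-B)[1::-1]));print('tab',T)
s=2.96
tl,tr,rl,rr=[ray(cm,(170+u/s,70+v/s),.012) for u,v in[(36,26),(771,25),(134,279),(677,278)]]
print('outer',tl,tr,np.linalg.norm(tl-tr),'rec',rl,rr,np.linalg.norm(rl-rr))
for a,b in((tl,tr),(rl,rr)): d=a-b;print('yaw',np.arctan2(-d[0],d[1]), 'mid',(a+b)/2)
y=.192
for yaw in(.185,.192,.2):
  X=np.array([np.cos(yaw),np.sin(yaw)])
  m=((rl+rr)/2)[:2];print('recess centre',m-.073*X,'knob axis',m+.03*X)
```

```text
wings [0.64214296 0.22319855 0.054     ] [0.60418309 0.20488991 0.054     ] mid [0.62316303 0.21404423 0.054     ] 0.0421444847260712 yaw 0.44940035342440104
tab [0.58418247 0.19579705 0.017     ]
outer [0.64034653 0.31989929 0.012     ] [0.67934134 0.1236591  0.012     ] 0.20007700876264886 rec [0.5781346  0.28497991 0.012     ] [0.6086118  0.13209683 0.012     ] 0.15589129283113418
yaw 0.1961544754763044 mid [0.65984394 0.2217792  0.012     ]
yaw 0.1967702377507685 mid [0.5933732  0.20853837 0.012     ]
recess centre [0.52161885 0.19511028] knob axis [0.62286129 0.21405677]
recess centre [0.52171461 0.19460833] knob axis [0.62282194 0.21426305]
recess centre [0.52182834 0.19403551] knob axis [0.6227752  0.21449845]
```

Emit:
{"fn": "play_rows", "kwargs": {
  "targets": [
    {"grip": 0.3,"x": 0,"y": 0.02,"z": 0,"spin": -7.25},
    {"grip": 0.3,"x": 0,"y": 0.02,"z": 0,"spin": -7.25},
    {"grip": 0.3,"x": 0.006,"y": 0.02,"z": 0.038,"spin": 0},
    {"grip": 0.3,"x": 0.006,"y": 0.02,"z": 0.038,"spin": 0},
    {"grip": 0.3,"x": 0,"y": 0.03,"z": 0,"spin": 0},
    {"grip": 0.3,"x": 0,"y": 0,"z": 0,"spin": 0},
    {"grip": 0.3,"x": 0,"y": 0,"z": 0,"spin": 0},
    {"grip": 0.3,"x": 0,"y": 0,"z": 0,"spin": 0}
  ]
}}

```text
time: 4.2
eef_pos: [0.6242, 0.2152, 0.1108]
tcp_rot: [[0.434, 0.003, 0.901], [-0.901, 0.001, 0.434], [0.0, -1.0, 0.003]]
force: [0.4, 0.8, -0.5]
grip_width: 0.0279
```

Run:
```python
from h import *
goto((.623,.214,.036),-1.122);cm=r.camera_model('wrist');im=r.snapshot('wrist');cv2.imwrite('pics/w3.png',im)
import pickle;pickle.dump(cm,open('w3.pkl','wb'))
```

```text
t 4.2 p [0.6242 0.2152 0.1108] xyaw -1.1215 g 0.0279 F [ 0.4  0.8 -0.5] q7 -1.65
tool shift xyz mm [ 0.6 74.8 -1.8] spin deg 0.03
```

View pics/w3.png

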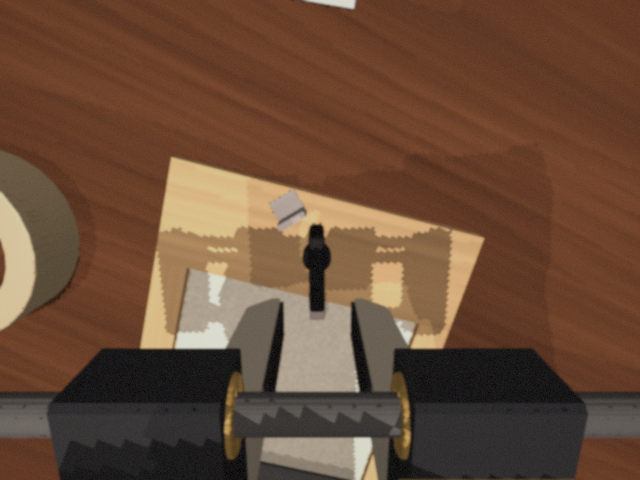

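Emit:
{"fn": "play_rows", "kwargs": {
  "squeeze": 15,
  "targets": [
    {"grip": 0.3,"x": 0.0005,"y": 0.025,"z": -0.002,"spin": 0},
    {"grip": 0.3,"x": 0,"y": 0.025,"z": 0,"spin": 0},
    {"grip": 0.3,"x": 0,"y": 0.024,"z": 0,"spin": 0},
    {"grip": 0.3,"x": 0,"y": 0,"z": 0,"spin": 0},
    {"grip": 0,"x": 0,"y": 0,"z": 0,"spin": 0},
    {"grip": 0,"x": 0,"y": 0,"z": 0,"spin": 0},
    {"grip": 0,"x": 0,"y": 0,"z": 0,"spin": 0},
    {"grip": 0,"x": 0,"y": 0,"z": 0,"spin": 0}
  ]
}}

```text
time: 5.05
eef_pos: [0.6231, 0.215, 0.0368]
tcp_rot: [[0.435, 0.003, 0.901], [-0.901, 0.002, 0.435], [-0.001, -1.0, 0.004]]
force: [-1.1, 0.3, 5.7]
grip_width: 0.0086
```

Emit:
{"fn": "play_rows", "kwargs": {
  "targets": [
    {"grip": 0,"x": 0,"y": 0,"z": 0,"spin": -4},
    {"grip": 0,"x": 0,"y": 0,"z": 0,"spin": -8},
    {"grip": 0,"x": 0,"y": 0,"z": 0,"spin": -8},
    {"grip": 0,"x": 0,"y": 0,"z": 0,"spin": -8},
    {"grip": 0,"x": 0,"y": 0,"z": 0,"spin": -8},
    {"grip": 0,"x": 0,"y": 0,"z": 0,"spin": -8},
    {"grip": 0,"x": 0,"y": 0,"z": 0,"spin": -8},
    {"grip": 0,"x": 0,"y": 0,"z": 0,"spin": -8}
  ]
}}

```text
time: 5.85
eef_pos: [0.6231, 0.215, 0.0369]
tcp_rot: [[0.998, 0.003, 0.069], [-0.069, 0.002, 0.998], [0.003, -1.0, 0.003]]
force: [-0.5, 0.6, 5.3]
grip_width: 0.009
```

Emit:
{"fn": "play_rows", "kwargs": {
  "targets": [
    {"grip": 0,"x": 0,"y": 0,"z": 0,"spin": -8},
    {"grip": 0,"x": 0,"y": 0,"z": 0,"spin": -3},
    {"grip": 0,"x": 0,"y": 0,"z": 0,"spin": 0},
    {"grip": 0,"x": 0,"y": 0,"z": 0,"spin": 0},
    {"grip": 0.25,"x": 0,"y": 0,"z": 0,"spin": 0},
    {"grip": 0.25,"x": 0,"y": 0,"z": 0,"spin": 0},
    {"grip": 0.25,"x": 0,"y": 0,"z": 0,"spin": 0},
    {"grip": 0.25,"x": 0,"y": -0.01,"z": 0,"spin": 0}
  ]
}}

```text
time: 6.65
eef_pos: [0.621, 0.2125, 0.0433]
tcp_rot: [[0.993, -0.003, -0.117], [0.117, -0.002, 0.993], [-0.004, -1.0, -0.002]]
force: [-1.1, -0.3, -0.3]
grip_width: 0.0229
```

Emit:
{"fn": "play_rows", "kwargs": {
  "targets": [
    {"grip": 0.3,"x": 0,"y": -0.04,"z": 0,"spin": 0},
    {"grip": 0.5,"x": 0,"y": -0.04,"z": 0,"spin": 0},
    {"grip": 1,"x": 0,"y": -0.04,"z": -0.04,"spin": 0},
    {"grip": 1,"x": 0,"y": -0.04,"z": -0.05,"spin": 0},
    {"grip": 1,"x": 0,"y": 0,"z": -0.05,"spin": 0},
    {"grip": 1,"x": -0.02,"y": 0,"z": -0.04,"spin": 0},
    {"grip": 1,"x": 0,"y": 0,"z": 0,"spin": 0},
    {"grip": 1,"x": 0,"y": 0,"z": 0,"spin": 0}
  ]
}}

```text
time: 7.45
eef_pos: [0.6215, 0.0464, 0.1918]
tcp_rot: [[0.993, 0.0, -0.114], [0.114, -0.0, 0.993], [0.0, -1.0, -0.0]]
force: [-0.9, 1.3, -0.7]
grip_width: 0.0794
```

Run:
```python
from h import *
st();cm=r.camera_model('wrist');im=r.snapshot('wrist');cv2.imwrite('pics/w4.png',im)
import pickle;pickle.dump(cm,open('w4.pkl','wb'))
```

```text
t 7.45 p [0.6215 0.0464 0.1918] xyaw 0.1145 g 0.0794 F [-0.9  1.3 -0.7] q7 -0.37
```

View pics/w4.png

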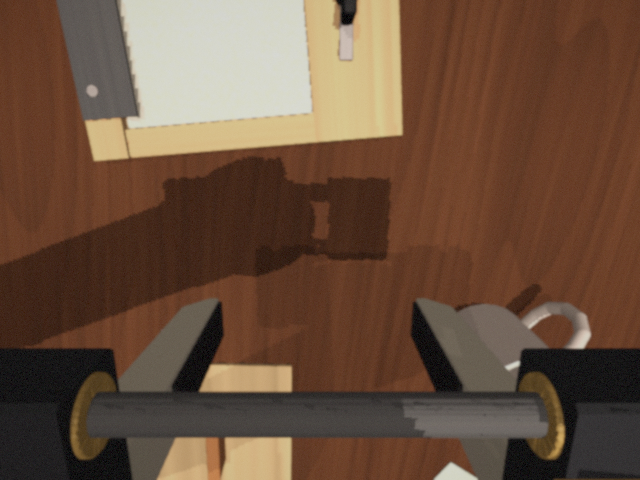

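Emit:
{"fn": "play_rows", "kwargs": {
  "targets": [
    {"grip": 1,"x": -0.028,"y": 0,"z": -0.041,"spin": 0},
    {"grip": 1,"x": -0.028,"y": 0,"z": -0.041,"spin": 0},
    {"grip": 1,"x": -0.028,"y": 0,"z": -0.041,"spin": 0},
    {"grip": 1,"x": -0.028,"y": 0,"z": -0.041,"spin": 0},
    {"grip": 1,"x": -0.028,"y": 0,"z": -0.041,"spin": 0},
    {"grip": 1,"x": 0,"y": 0,"z": 0,"spin": 8.5},
    {"grip": 1,"x": 0,"y": 0,"z": 0,"spin": 8.5},
    {"grip": 1,"x": 0,"y": 0,"z": 0,"spin": 8.5}
  ]
}}

```text
time: 8.3
eef_pos: [0.5074, -0.1701, 0.1917]
tcp_rot: [[0.946, 0.001, 0.325], [-0.325, 0.002, 0.946], [0.001, -1.0, 0.002]]
force: [-0.7, 0.1, -1.0]
grip_width: 0.093
```

Emit:
{"fn": "play_rows", "kwargs": {
  "targets": [
    {"grip": 1,"x": 0,"y": 0,"z": 0,"spin": 8.5},
    {"grip": 1,"x": 0,"y": 0,"z": 0,"spin": 8.5},
    {"grip": 1,"x": 0,"y": 0,"z": 0,"spin": 8.5},
    {"grip": 1,"x": 0,"y": 0,"z": 0,"spin": 8.5},
    {"grip": 1,"x": 0,"y": 0,"z": 0,"spin": 8.5},
    {"grip": 1,"x": 0,"y": 0,"z": 0,"spin": 8.5},
    {"grip": 1,"x": 0,"y": 0,"z": 0,"spin": 8.5},
    {"grip": 1,"x": 0,"y": 0,"z": 0,"spin": 6}
  ]
}}

```text
time: 9.1
eef_pos: [0.5078, -0.169, 0.1915]
tcp_rot: [[0.1, 0.001, 0.995], [-0.995, 0.001, 0.1], [-0.001, -1.0, 0.001]]
force: [-0.3, -0.6, 0.4]
grip_width: 0.093
```

Run:
```python
from h import *
st();cm=r.camera_model('wrist');im=r.snapshot('wrist');cv2.imwrite('pics/w5.png',im)
import pickle;pickle.dump(cm,open('w5.pkl','wb'))
```

```text
t 9.1 p [ 0.5078 -0.169   0.1915] xyaw -1.4706 g 0.093 F [-0.3 -0.6  0.4] q7 -1.34
```

View pics/w5.png

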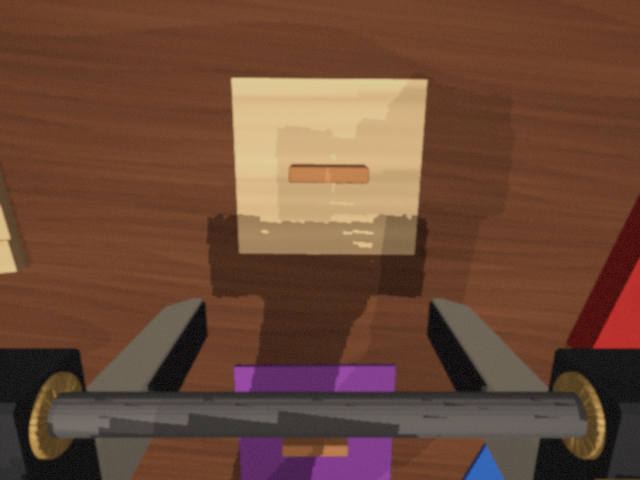

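Run:
```python
from h import *
import pickle
cm=pickle.load(open('w5.pkl','rb'))
a=cv2.imread('pics/w5.png');cv2.imwrite('pics/c5.png',cv2.resize(a[65:265,220:440],None,fx=3,fy=3,interpolation=cv2.INTER_CUBIC))
f=np.array([ray(cm,p,.005) for p in[(231.5,78),(428,79),(416.5,254.5),(239.5,254.5)]])
d=(f[0]-f[3]+f[1]-f[2]);e=f[0]-f[1]+f[3]-f[2]
print(f.mean(0),np.arctan2(d[1],d[0]),np.arctan2(-e[0],e[1]),np.linalg.norm(d)/2,np.linalg.norm(e)/2)
g=np.array([ray(cm,p,.033) for p in[(289,167),(369,167),(369,183),(289,183)]]);print(g.mean(0),np.linalg.norm(g[0]-g[1]),np.linalg.norm(g[0]-g[3]))
goto((*f.mean(0)[:2],.05),np.arctan2(-e[0],e[1])-np.pi/2)
```

```text
[ 0.55089105 -0.17432758  0.005     ] 0.09775928194640397 0.0980852520210759 0.13988896352402713 0.15015528852440688
[ 0.55105782 -0.17376595  0.033     ] 0.05921145811934147 0.011800901303515944
t 9.15 p [ 0.5079 -0.169   0.1916] xyaw -1.4726 g 0.0928 F [0.2 0.5 0. ] q7 -1.34
tool shift xyz mm [  9.7 141.6  42.1] spin deg 0.0
```

View pics/c5.png

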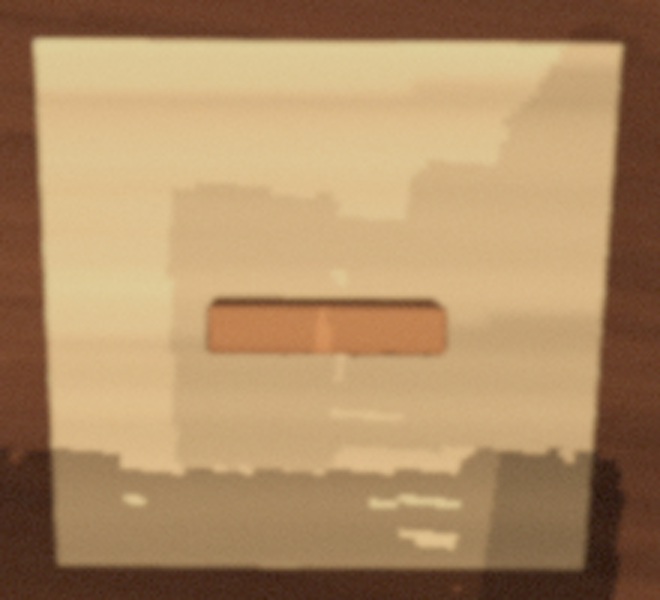

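Emit:
{"fn": "play_rows", "kwargs": {
  "squeeze": 10,
  "targets": [
    {"grip": 1,"x": 0.005,"y": 0.02,"z": 0.022,"spin": 0},
    {"grip": 1,"x": 0.0047,"y": 0.04,"z": 0.0203,"spin": 0},
    {"grip": 1,"x": 0,"y": 0.04,"z": 0,"spin": 0},
    {"grip": 1,"x": 0,"y": 0.035,"z": 0,"spin": 0},
    {"grip": 1,"x": 0,"y": 0.025,"z": 0,"spin": 0},
    {"grip": 1,"x": 0,"y": 0,"z": 0,"spin": 0},
    {"grip": 1,"x": 0,"y": 0,"z": 0,"spin": 0},
    {"grip": 1,"x": 0,"y": 0,"z": 0,"spin": 0}
  ]
}}

```text
time: 9.95
eef_pos: [0.5515, -0.1769, 0.033]
tcp_rot: [[0.102, 0.004, 0.995], [-0.995, -0.0, 0.102], [0.001, -1.0, 0.004]]
force: [0.5, 0.3, -0.5]
grip_width: 0.093
```

Run:
```python
from h import *
goto((.551,-.174,.010),-1.4727)
```

```text
t 9.95 p [ 0.5515 -0.1769  0.033 ] xyaw -1.4689 g 0.093 F [ 0.5  0.3 -0.5] q7 -1.41
tool shift xyz mm [-2.9 23.  -0.2] spin deg 0.22
```

Emit:
{"fn": "play_rows", "kwargs": {
  "targets": [
    {"grip": 1,"x": -0.0025,"y": 0.012,"z": 0,"spin": 0},
    {"grip": 1,"x": 0,"y": 0.011,"z": 0,"spin": 0},
    {"grip": 1,"x": 0,"y": 0,"z": 0,"spin": 0},
    {"grip": 0.4,"x": 0,"y": 0,"z": 0,"spin": 0},
    {"grip": 0.4,"x": 0,"y": 0,"z": 0,"spin": 0},
    {"grip": 0.4,"x": 0,"y": 0,"z": 0,"spin": 0},
    {"grip": 0.4,"x": 0,"y": 0,"z": 0,"spin": 0},
    {"grip": 0.4,"x": 0,"y": 0,"z": 0,"spin": 0}
  ]
}}

```text
time: 10.75
eef_pos: [0.5495, -0.1747, 0.0085]
tcp_rot: [[0.1, 0.0, 0.995], [-0.995, 0.0, 0.1], [-0.0, -1.0, 0.0]]
force: [-0.8, -0.0, 0.4]
grip_width: 0.06
```

Run:
```python
from h import *
goto((.551,-.174,.010),-1.4727)
```

```text
t 10.75 p [ 0.5495 -0.1747  0.0085] xyaw -1.4707 g 0.06 F [-0.8 -0.   0.4] q7 -1.42
tool shift xyz mm [-0.5 -1.5  1.6] spin deg 0.12
```

Emit:
{"fn": "play_rows", "kwargs": {
  "targets": [
    {"grip": 0.4,"x": 0,"y": -0.01,"z": 0,"spin": 0},
    {"grip": 0.4,"x": 0,"y": -0.02,"z": 0,"spin": 0},
    {"grip": 0.4,"x": 0,"y": -0.03,"z": 0,"spin": 0},
    {"grip": 0.4,"x": -0.01,"y": -0.03,"z": 0,"spin": 0},
    {"grip": 0.4,"x": -0.02,"y": -0.01,"z": 0.002,"spin": 0},
    {"grip": 0.4,"x": -0.03,"y": 0,"z": 0.002,"spin": 0},
    {"grip": 0.4,"x": -0.03,"y": 0,"z": 0.002,"spin": 0},
    {"grip": 0.4,"x": -0.03,"y": 0,"z": 0.002,"spin": 0}
  ]
}}

```text
time: 11.55
eef_pos: [0.545, -0.0539, 0.109]
tcp_rot: [[0.099, 0.0, 0.995], [-0.995, -0.0, 0.099], [0.0, -1.0, 0.0]]
force: [0.4, 0.3, -2.2]
grip_width: 0.0599
```

Emit:
{"fn": "play_rows", "kwargs": {
  "targets": [
    {"grip": 0.4,"x": -0.03,"y": 0,"z": 0.002,"spin": 0},
    {"grip": 0.4,"x": -0.03,"y": 0,"z": 0.002,"spin": 0},
    {"grip": 0.4,"x": -0.03,"y": 0,"z": 0.002,"spin": 0},
    {"grip": 0.4,"x": -0.03,"y": 0,"z": 0.002,"spin": 0},
    {"grip": 0.4,"x": -0.025,"y": 0,"z": 0.002,"spin": 0},
    {"grip": 0.4,"x": -0.015,"y": 0,"z": 0,"spin": -3},
    {"grip": 0.4,"x": 0,"y": 0,"z": 0,"spin": -2.6},
    {"grip": 0.4,"x": 0,"y": 0,"z": 0,"spin": 0}
  ]
}}

```text
time: 12.35
eef_pos: [0.539, 0.1052, 0.1084]
tcp_rot: [[0.198, -0.0, 0.98], [-0.98, -0.001, 0.198], [0.0, -1.0, -0.001]]
force: [-0.1, -0.6, -1.8]
grip_width: 0.0597
```

Run:
```python
from h import *
goto((.5345,.197,.05),.196-np.pi/2);cm=r.camera_model('wrist');im=r.snapshot('wrist');cv2.imwrite('pics/w6.png',im)
import pickle;pickle.dump(cm,open('w6.pkl','wb'))
cv2.imwrite('pics/s6.png',r.snapshot('side'))
```

```text
t 12.35 p [0.539  0.1052 0.1084] xyaw -1.371 g 0.0597 F [-0.1 -0.6 -1.8] q7 -1.79
tool shift xyz mm [-90.9  58.4  13.8] spin deg 0.21
```

View pics/w6.png

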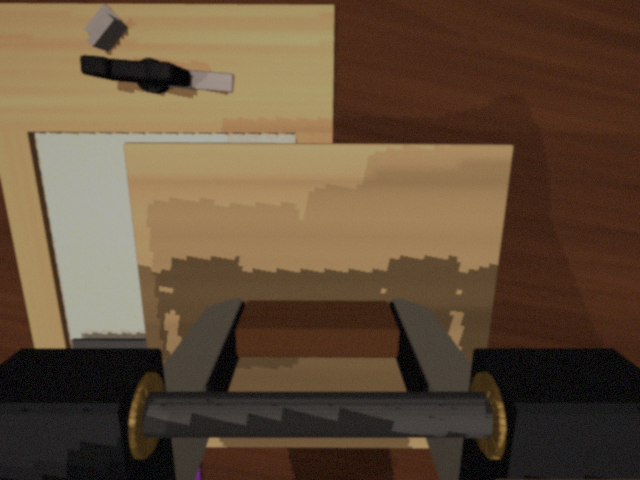

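View pics/s6.png

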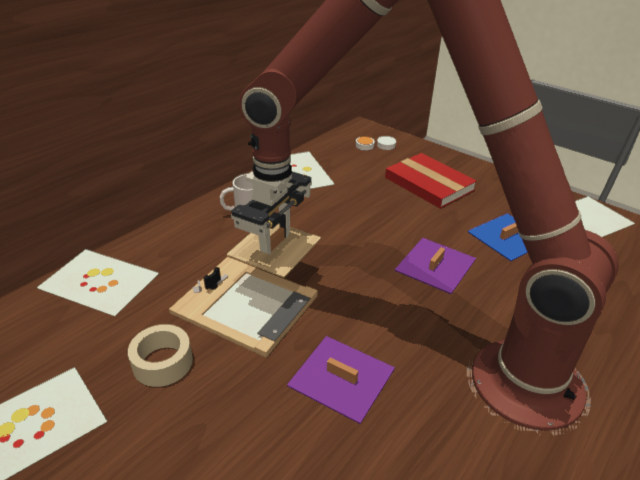

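Run:
```python
from h import *
import pickle
cm=pickle.load(open('w6.pkl','rb'))
p=np.array([.539,.1052]);y=.196;X=np.array([np.cos(y),np.sin(y)]);Y=np.array([-X[1],X[0]])
for n,uv,z in[('pFL',(125,143),.104),('pFR',(512,146),.104),('back',(320,447),.104),('recR',(296,134),.012),('recL',(30,133),.012),('outR',(333,4),.012),('tab end',(234,83),.017),('wingL',(82,66),.054),('wingR',(190,78),.054)]:
    w=ray(cm,uv,z)[:2]; print(n,np.round(w,4),'rel tcp',np.round([(w-p)@X,(w-p)@Y],4),'rel frame',np.round([(w-[.5217,.1944])@X,(w-[.5217,.1944])@Y],4))
```

```text
pFL [0.5948 0.191 ] rel tcp [0.0714 0.0733] rel frame [ 0.071  -0.0176]
pFR [0.6231 0.0457] rel tcp [ 0.0709 -0.0748] rel frame [ 0.0705 -0.1656]
back [0.4728 0.0899] rel tcp [-0.0679 -0.0021] rel frame [-0.0683 -0.0929]
recR [0.6083 0.1314] rel tcp [0.0731 0.0122] rel frame [ 0.0727 -0.0787]
recL [0.5779 0.2842] rel tcp [0.073 0.168] rel frame [0.0726 0.0771]
outR [0.6791 0.1243] rel tcp [ 0.1411 -0.0085] rel frame [ 0.1407 -0.0994]
tab end [0.6285 0.1701] rel tcp [0.1005 0.0462] rel frame [ 0.1001 -0.0446]
wingL [0.6199 0.2343] rel tcp [0.1045 0.1109] rel frame [0.1041 0.02  ]
wingR [0.6248 0.1838] rel tcp [0.0995 0.0603] rel frame [ 0.099  -0.0305]
```

Emit:
{"fn": "play_rows", "kwargs": {
  "targets": [
    {"grip": 0.4,"x": -0.02,"y": 0,"z": 0.0035,"spin": 0.2},
    {"grip": 0.4,"x": -0.03,"y": 0,"z": 0.0035,"spin": 0},
    {"grip": 0.4,"x": -0.025,"y": 0,"z": 0.0035,"spin": 0},
    {"grip": 0.4,"x": -0.016,"y": 0,"z": 0.0035,"spin": 0},
    {"grip": 0.4,"x": 0,"y": 0.02,"z": 0,"spin": 0},
    {"grip": 0.4,"x": 0,"y": 0.02,"z": 0,"spin": 0},
    {"grip": 0.4,"x": 0,"y": 0.01,"z": 0,"spin": 0},
    {"grip": 0.4,"x": 0,"y": 0,"z": 0,"spin": 0}
  ]
}}

```text
time: 13.25
eef_pos: [0.5346, 0.1959, 0.0568]
tcp_rot: [[0.192, -0.003, 0.981], [-0.981, -0.002, 0.192], [0.001, -1.0, -0.004]]
force: [-0.6, 0.1, -2.0]
grip_width: 0.0599
```

Run:
```python
from h import *
goto((.5349,.197,.03),.196-np.pi/2);cm=r.camera_model('wrist');im=r.snapshot('wrist');cv2.imwrite('pics/w7.png',im)
goto((.5349,.197,.03),.196-np.pi/2)
import pickle;pickle.dump(cm,open('w7.pkl','wb'))
```

```text
t 13.25 p [0.5346 0.1959 0.0568] xyaw -1.3778 g 0.0599 F [-0.6  0.1 -2. ] q7 -1.96
tool shift xyz mm [-1.  26.8  0.6] spin deg -0.17
t 13.3 p [0.5354 0.1965 0.0579] xyaw -1.3777 g 0.0598 F [ 0.6 -0.5 -1.7] q7 -1.96
tool shift xyz mm [-0.6 27.9 -0.4] spin deg -0.17
```

View pics/w7.png

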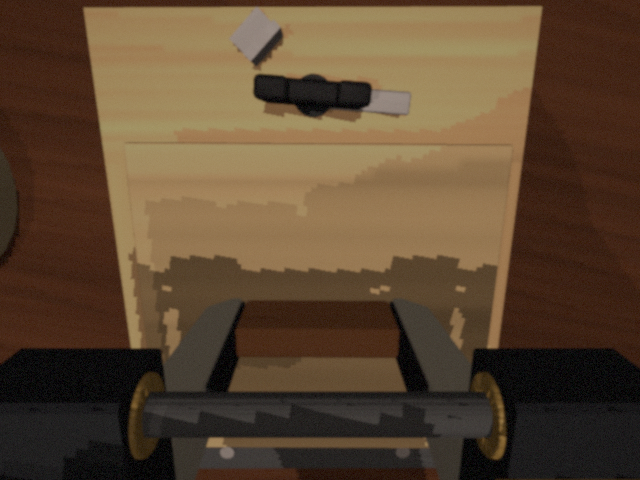

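Run:
```python
from h import *
import pickle
cm=pickle.load(open('w7.pkl','rb'))
g=lambda u,z:ray(cm,u,z)[:2]
a,b=g((126,143.5),.053),g((512,146),.053);c,d=g((86,8),.012),g((541,7),.012)
y=.196;X=np.array([np.cos(y),np.sin(y)]);Y=np.array([-X[1],X[0]])
for n,(p,q) in {'panel':(a,b),'frame':(c,d)}.items():
    m=(p+q)/2;e=p-q;print(n,m,'yaw',np.arctan2(-e[0],e[1]),np.linalg.norm(e),(m-[.5217,.1944])@X,(m-[.5217,.1944])@Y)
```

```text
panel [0.6045822  0.20833708] yaw 0.1866763025706027 0.14696684493910536 0.08400950316263069 -0.002470867176722231
frame [0.65918838 0.22138281] yaw 0.195112009234145 0.19788297881401906 0.14011078068712732 -0.00030933589848847784
```

Emit:
{"fn": "play_rows", "kwargs": {
  "targets": [
    {"grip": 0.4,"x": -0.002,"y": 0.01,"z": 0.001,"spin": -0.4},
    {"grip": 0.4,"x": 0,"y": 0.012,"z": 0,"spin": 0},
    {"grip": 0.4,"x": 0,"y": 0.006,"z": 0,"spin": 0},
    {"grip": 0.4,"x": 0,"y": 0.003,"z": 0,"spin": 0},
    {"grip": 0.4,"x": 0,"y": 0.002,"z": 0,"spin": 0},
    {"grip": 0.4,"x": 0,"y": 0,"z": 0,"spin": 0},
    {"grip": 0.4,"x": 0,"y": 0,"z": 0,"spin": 0},
    {"grip": 0.4,"x": 0,"y": 0,"z": 0,"spin": 0}
  ]
}}

```text
time: 14.1
eef_pos: [0.5362, 0.1997, 0.0256]
tcp_rot: [[0.2, 0.001, 0.98], [-0.98, 0.0, 0.2], [-0.0, -1.0, 0.001]]
force: [0.4, 0.2, -1.8]
grip_width: 0.06
```

Run:
```python
from h import *
s=st();print(s['wrist_torque']);r.snapshot('top');s=st();print(s['wrist_torque'])
```

```text
t 14.1 p [0.5362 0.1997 0.0256] xyaw -1.3694 g 0.06 F [ 0.4  0.2 -1.8] q7 -1.97
[ 0.00138531  0.02779303 -0.01540969]
t 14.15 p [0.5362 0.1997 0.0256] xyaw -1.3695 g 0.0601 F [-0.6 -0.1 -2.2] q7 -1.97
[-0.0225523   0.04529309  0.00179117]
```

Still hanging free (-2 N). Lower in 1 mm steps onto the rail.

Emit:
{"fn": "play_rows", "kwargs": {
  "targets": [
    {"grip": 0.4,"x": 0,"y": 0.001,"z": 0,"spin": 0},
    {"grip": 0.4,"x": 0,"y": 0.001,"z": 0,"spin": 0},
    {"grip": 0.4,"x": 0,"y": 0.001,"z": 0,"spin": 0},
    {"grip": 0.4,"x": 0,"y": 0.001,"z": 0,"spin": 0},
    {"grip": 0.4,"x": 0,"y": 0,"z": 0,"spin": 0},
    {"grip": 0.4,"x": 0,"y": 0,"z": 0,"spin": 0},
    {"grip": 0.4,"x": 0,"y": 0,"z": 0,"spin": 0},
    {"grip": 0.4,"x": 0,"y": 0,"z": 0,"spin": 0}
  ]
}}

```text
time: 14.95
eef_pos: [0.536, 0.1996, 0.0213]
tcp_rot: [[0.2, 0.0, 0.98], [-0.98, 0.0, 0.2], [-0.0, -1.0, 0.0]]
force: [-0.4, -0.5, -1.7]
grip_width: 0.0595
```

Run:
```python
from h import *
s=st();print(s['wrist_torque']);cv2.imwrite('pics/s8.png',r.snapshot('side')[240:360,160:330].repeat(4,0).repeat(4,1));s=st();print(s['wrist_torque'])
```

```text
t 14.95 p [0.536  0.1996 0.0213] xyaw -1.3695 g 0.0595 F [-0.4 -0.5 -1.7] q7 -1.97
[-0.01607248  0.0426673  -0.04225056]
t 15.0 p [0.536  0.1996 0.0213] xyaw -1.3694 g 0.0599 F [-0.5 -0.1 -1.7] q7 -1.97
[ 0.07490972 -0.04127532 -0.02618409]
```

View pics/s8.png

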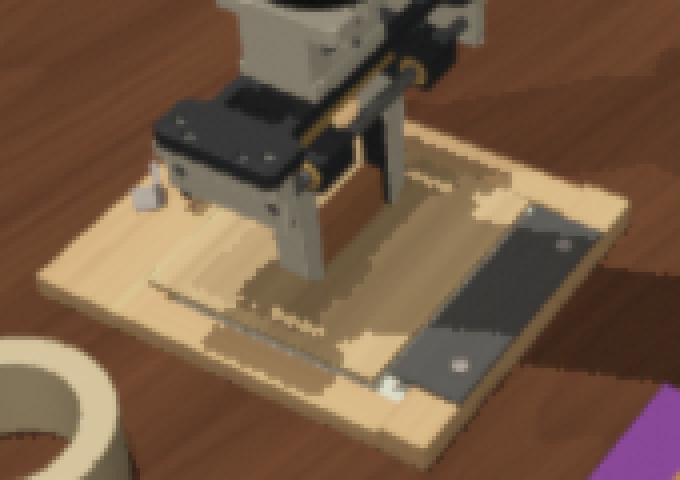

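Emit:
{"fn": "play_rows", "kwargs": {
  "targets": [
    {"grip": 0.4,"x": 0,"y": 0.001,"z": 0,"spin": 0},
    {"grip": 0.4,"x": 0,"y": 0,"z": 0,"spin": 0},
    {"grip": 0.4,"x": 0,"y": 0.001,"z": 0,"spin": 0},
    {"grip": 0.4,"x": 0,"y": 0,"z": 0,"spin": 0},
    {"grip": 0.4,"x": 0,"y": 0,"z": 0,"spin": 0},
    {"grip": 0.4,"x": 0,"y": 0,"z": 0,"spin": 0},
    {"grip": 0.4,"x": 0,"y": 0,"z": 0,"spin": 0},
    {"grip": 0.4,"x": 0,"y": 0,"z": 0,"spin": 0}
  ]
}}

```text
time: 15.8
eef_pos: [0.5359, 0.1996, 0.0193]
tcp_rot: [[0.2, -0.0, 0.98], [-0.98, -0.0, 0.2], [0.0, -1.0, -0.0]]
force: [-1.2, 0.1, 0.4]
grip_width: 0.0599
```

Run:
```python
from h import *
s=st();print(s['wrist_torque']);r.snapshot('side');s=st();print(s['wrist_torque'])
```

```text
t 15.8 p [0.5359 0.1996 0.0193] xyaw -1.3694 g 0.0599 F [-1.2  0.1  0.4] q7 -1.97
[-0.01513031  0.0802186  -0.03372191]
t 15.85 p [0.5359 0.1996 0.0193] xyaw -1.3695 g 0.06 F [-0.9  0.3  1.2] q7 -1.97
[ 0.01676647  0.17129671 -0.04332879]
```

Emit:
{"fn": "play_rows", "kwargs": {
  "targets": [
    {"grip": 0.4,"x": 0,"y": 0.0005,"z": 0,"spin": 0},
    {"grip": 0.4,"x": 0,"y": 0.0005,"z": 0,"spin": 0},
    {"grip": 0.4,"x": 0,"y": 0.0005,"z": 0,"spin": 0},
    {"grip": 0.4,"x": 0,"y": 0,"z": 0,"spin": 0},
    {"grip": 0.4,"x": 0,"y": 0,"z": 0,"spin": 0},
    {"grip": 0.4,"x": 0,"y": 0,"z": 0,"spin": 0},
    {"grip": 0.4,"x": 0,"y": 0,"z": 0,"spin": 0},
    {"grip": 0.4,"x": 0,"y": 0,"z": 0,"spin": 0}
  ]
}}

```text
time: 16.65
eef_pos: [0.5358, 0.1996, 0.0178]
tcp_rot: [[0.2, -0.0, 0.98], [-0.98, -0.0, 0.2], [0.0, -1.0, -0.0]]
force: [-1.9, -0.4, 1.2]
grip_width: 0.06
```

Run:
```python
from h import *
st();cm=r.camera_model('wrist')
cv2.imwrite('pics/w9.png',r.snapshot('wrist'))
im=r.snapshot('side');cv2.imwrite('pics/s9.png',cv2.resize(im[250:360,160:330],None,fx=4.5,fy=4.5,interpolation=cv2.INTER_CUBIC))
s=st();print(s['wrist_torque'])
import pickle;pickle.dump(cm,open('w9.pkl','wb'))
```

```text
t 16.65 p [0.5358 0.1996 0.0178] xyaw -1.3694 g 0.06 F [-1.9 -0.4  1.2] q7 -1.97
t 16.75 p [0.5359 0.1996 0.0178] xyaw -1.3694 g 0.0598 F [-2.1 -0.4  1. ] q7 -1.97
[-0.12027334  0.15642047 -0.03819874]
```

View pics/w9.png

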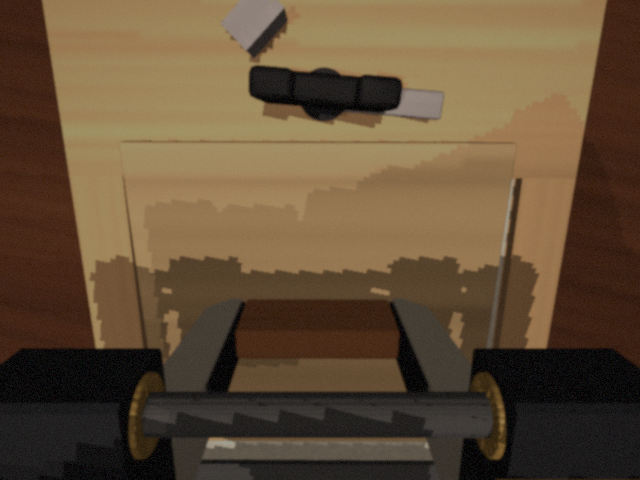

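View pics/s9.png

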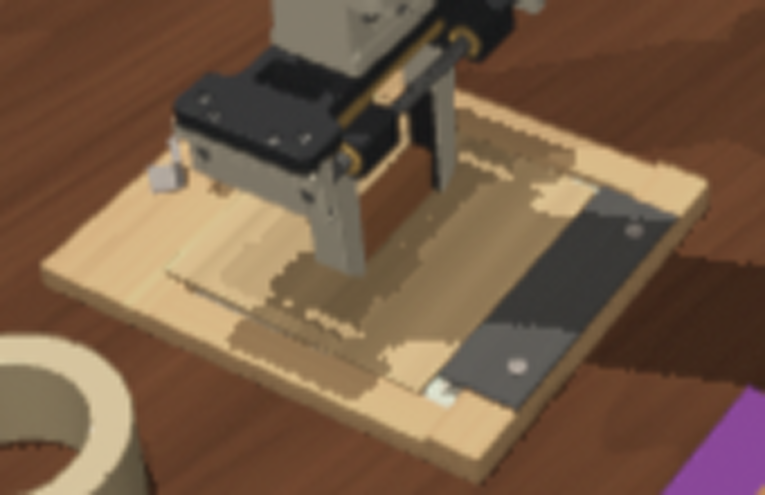

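Emit:
{"fn": "play_rows", "kwargs": {
  "targets": [
    {"grip": 0.4,"x": 0.001,"y": 0.0005,"z": -0.001,"spin": 0},
    {"grip": 0.4,"x": 0,"y": 0,"z": -0.0015,"spin": 0},
    {"grip": 0.4,"x": 0,"y": 0,"z": -0.0015,"spin": 0},
    {"grip": 0.4,"x": 0,"y": 0,"z": -0.0015,"spin": 0},
    {"grip": 0.4,"x": 0,"y": 0,"z": -0.0015,"spin": 0},
    {"grip": 0.4,"x": 0,"y": 0,"z": -0.0015,"spin": 0},
    {"grip": 0.4,"x": 0,"y": 0,"z": -0.001,"spin": 0},
    {"grip": 0.4,"x": 0,"y": 0,"z": 0,"spin": 0}
  ]
}}

```text
time: 17.55
eef_pos: [0.5271, 0.1967, 0.0175]
tcp_rot: [[0.2, 0.001, 0.98], [-0.98, 0.0, 0.2], [-0.0, -1.0, 0.001]]
force: [1.4, 1.2, 2.6]
grip_width: 0.0599
```

Run:
```python
from h import *
s=st();print(s['wrist_torque']);cm=r.camera_model('wrist')
cv2.imwrite('pics/w10.png',r.snapshot('wrist'))
im=r.snapshot('side');cv2.imwrite('pics/s10.png',cv2.resize(im[250:360,160:330],None,fx=4.5,fy=4.5,interpolation=cv2.INTER_CUBIC))
```

```text
t 17.55 p [0.5271 0.1967 0.0175] xyaw -1.3696 g 0.0599 F [1.4 1.2 2.6] q7 -1.98
[ 0.02824235 -0.28489394  0.02850742]
```

View pics/w10.png

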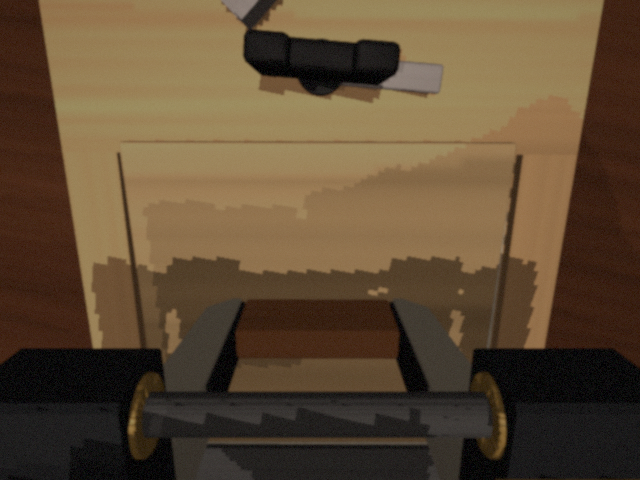

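View pics/s10.png

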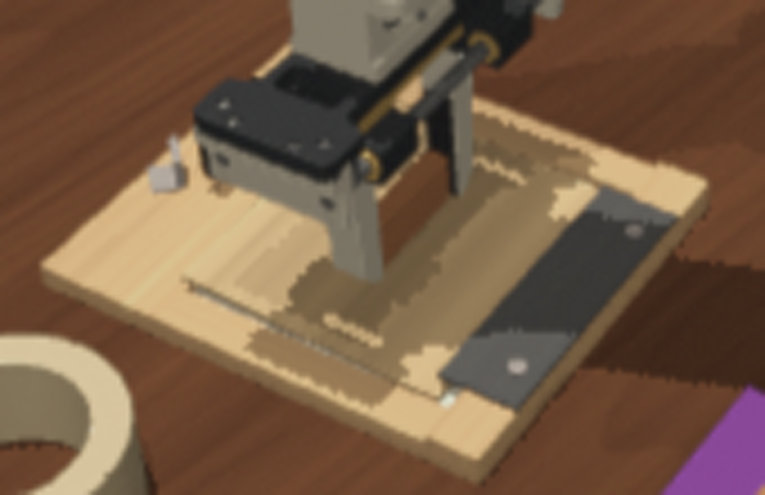

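Emit:
{"fn": "play_rows", "kwargs": {
  "targets": [
    {"grip": 0.4,"x": 0,"y": 0,"z": -0.001,"spin": 0},
    {"grip": 0.4,"x": 0,"y": 0,"z": -0.001,"spin": 0},
    {"grip": 0.4,"x": 0,"y": 0,"z": -0.001,"spin": 0},
    {"grip": 0.4,"x": 0,"y": 0,"z": -0.001,"spin": 0},
    {"grip": 0.4,"x": 0,"y": 0,"z": -0.001,"spin": 0},
    {"grip": 0.4,"x": 0,"y": 0,"z": -0.001,"spin": 0},
    {"grip": 0.4,"x": 0,"y": 0,"z": 0,"spin": 0},
    {"grip": 0.4,"x": 0,"y": 0,"z": 0,"spin": 0}
  ]
}}

```text
time: 18.45
eef_pos: [0.519, 0.195, 0.0165]
tcp_rot: [[0.2, -0.004, 0.98], [-0.98, -0.001, 0.2], [0.001, -1.0, -0.004]]
force: [-0.0, 0.8, -0.5]
grip_width: 0.0599
```

Run:
```python
from h import *
s=st();print(s['wrist_torque']);cm=r.camera_model('wrist')
cv2.imwrite('pics/w11.png',r.snapshot('wrist'))
im=r.snapshot('side');cv2.imwrite('pics/s11.png',cv2.resize(im[250:360,160:330],None,fx=4.5,fy=4.5,interpolation=cv2.INTER_CUBIC))
```

```text
t 18.45 p [0.519  0.195  0.0165] xyaw -1.3691 g 0.0599 F [-0.   0.8 -0.5] q7 -1.98
[ 0.0630054   0.26748594 -0.01458753]
```

View pics/w11.png

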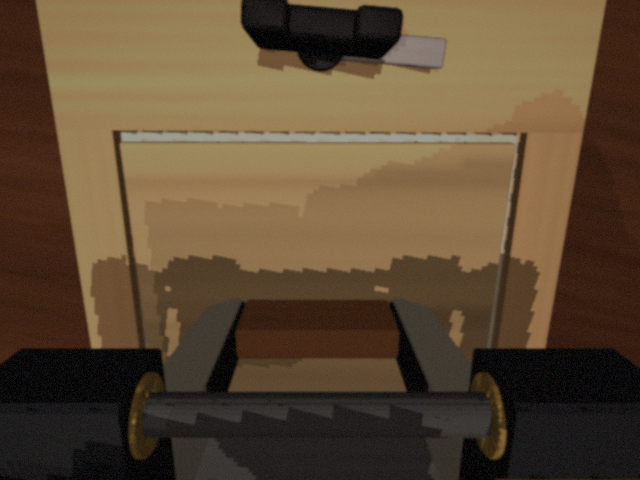

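View pics/s11.png

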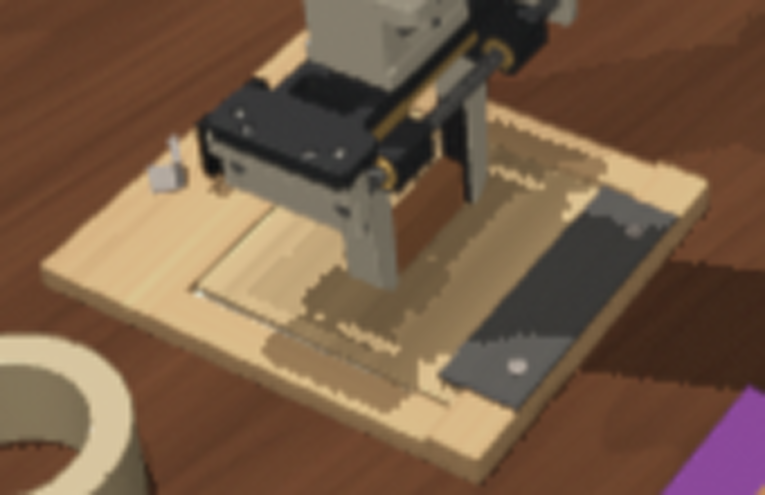

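Emit:
{"fn": "play_rows", "kwargs": {
  "targets": [
    {"grip": 0.4,"x": 0,"y": 0.0005,"z": 0.001,"spin": 0},
    {"grip": 0.4,"x": 0,"y": 0.0005,"z": 0,"spin": 0},
    {"grip": 0.4,"x": 0,"y": 0,"z": 0,"spin": 0},
    {"grip": 0.75,"x": 0,"y": 0,"z": 0,"spin": 0},
    {"grip": 0.85,"x": 0,"y": 0,"z": 0,"spin": 0},
    {"grip": 0.85,"x": 0,"y": 0,"z": 0,"spin": 0},
    {"grip": 0.85,"x": 0,"y": 0,"z": 0,"spin": 0},
    {"grip": 0.85,"x": 0,"y": -0.01,"z": 0,"spin": 0}
  ]
}}

```text
time: 19.35
eef_pos: [0.5211, 0.1953, 0.0257]
tcp_rot: [[0.2, -0.002, 0.98], [-0.98, -0.001, 0.2], [0.001, -1.0, -0.003]]
force: [-0.4, -0.1, 0.8]
grip_width: 0.0791
```

Emit:
{"fn": "play_rows", "kwargs": {
  "targets": [
    {"grip": 0.85,"x": 0,"y": -0.03,"z": 0,"spin": 0},
    {"grip": 0.85,"x": 0,"y": -0.04,"z": 0,"spin": 0},
    {"grip": 0.85,"x": 0,"y": -0.04,"z": 0,"spin": 0},
    {"grip": 0.85,"x": 0,"y": -0.03,"z": 0,"spin": 0},
    {"grip": 0.5,"x": 0,"y": -0.02,"z": 0,"spin": 0},
    {"grip": 0.3,"x": 0,"y": 0,"z": 0,"spin": 0},
    {"grip": 0.3,"x": 0,"y": 0,"z": 0,"spin": 0},
    {"grip": 0.3,"x": 0,"y": 0,"z": 0,"spin": 0}
  ]
}}

```text
time: 20.15
eef_pos: [0.521, 0.1952, 0.1851]
tcp_rot: [[0.2, -0.003, 0.98], [-0.98, -0.001, 0.2], [0.001, -1.0, -0.003]]
force: [-0.0, -0.1, -0.8]
grip_width: 0.0514
```

Run:
```python
from h import *
s=st();cm=r.camera_model('wrist')
cv2.imwrite('pics/w12.png',r.snapshot('wrist'))
im=r.snapshot('side');cv2.imwrite('pics/s12.png',cv2.resize(im[250:360,160:330],None,fx=4.5,fy=4.5,interpolation=cv2.INTER_CUBIC))
import pickle;pickle.dump(cm,open('w12.pkl','wb'))
```

```text
t 20.15 p [0.521  0.1952 0.1851] xyaw -1.3695 g 0.0514 F [-0.  -0.1 -0.8] q7 -1.91
```

View pics/w12.png

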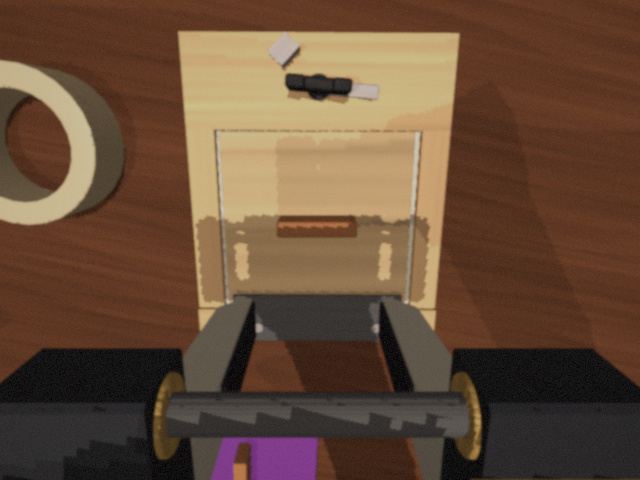

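View pics/s12.png

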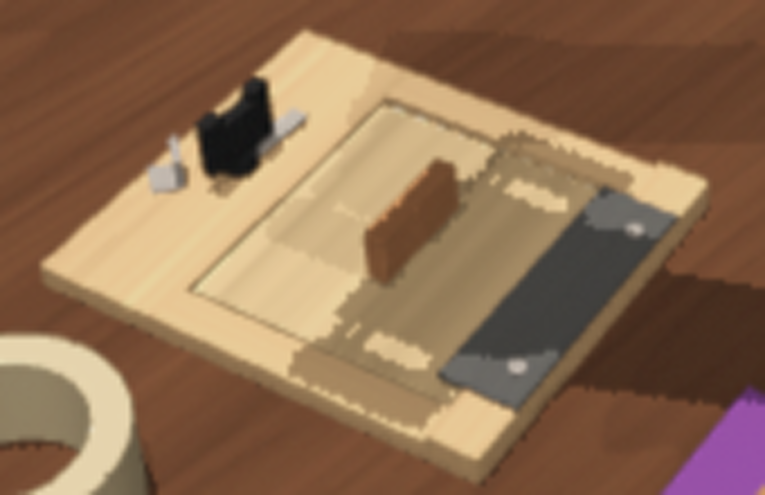

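Run:
```python
from h import *
import pickle
a=cv2.imread('pics/w12.png');cv2.imwrite('pics/c12.png',cv2.resize(a[110:310,200:440],None,fx=3.3,fy=3.3,interpolation=cv2.INTER_CUBIC))
```

```text
(no output)
```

View pics/c12.png

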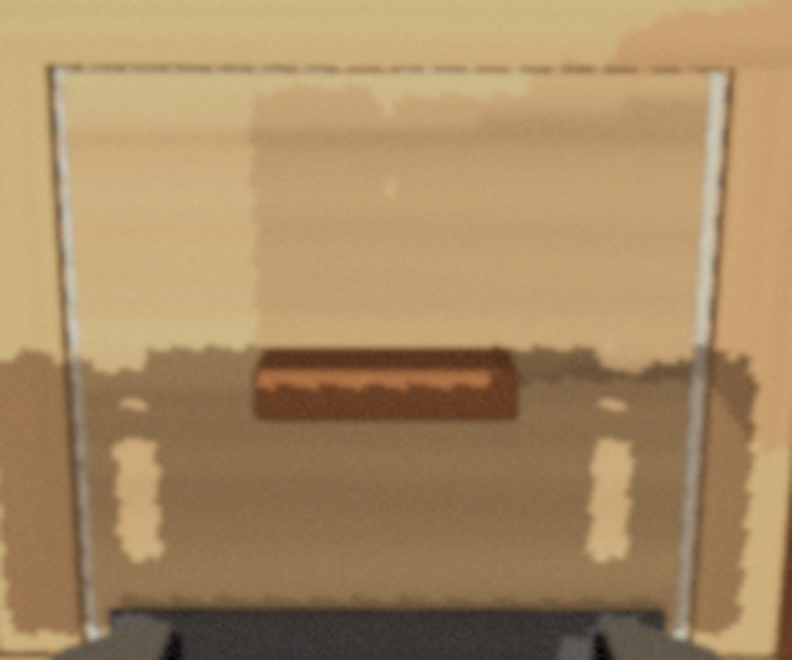

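```bash
python3 - <<'E'
from h import *
import pickle
cm=pickle.load(open('w12.pkl','rb'));s=3.3
y=.196;X=np.array([np.cos(y),np.sin(y)]);Y=np.array([-X[1],X[0]])
def q(n,u,v,z):
    w=ray(cm,(200+u/s,110+v/s),z)[:2]-[.5217,.1944];print(n,np.round([w@X*1e3,w@Y*1e3],1))
for z in(.039,.042):q('cleat top mid',386,394.5,z);q('cl',257,394,z);q('cr',517,394,z)
q('recess TL',50,67,.012);q('recess TR',732,68,.012)
q('panel TL',64,70,.011);q('panel TR',710,70,.011);q('panel TL if up',64,70,.017)
q('lip edge',386,610,.019);q('lip l',112,610,.019);q('lip r',662,610,.019)
E
python3 - <<'E'
import cv2
a=cv2.imread('pics/s12.png');print(a.shape)
cv2.imwrite('pics/s12b.png',cv2.resize(a[60:330,150:450],None,fx=2.2,fy=2.2,interpolation=cv2.INTER_CUBIC))
E
```

```text
cleat top mid [2.8 0.6]
cl [ 2.7 29.5]
cr [  3.  -28.9]
cleat top mid [3.5 0.6]
cl [ 3.5 29.3]
cr [  3.8 -28.6]
recess TL [72.8 77.8]
recess TR [ 73.4 -78.2]
panel TL [72.1 74.9]
panel TR [ 73.  -73.4]
panel TL if up [72.3 73.6]
lip edge [-57.5   0.2]
lip l [-57.9  68.8]
lip r [-57.1 -68.8]
(495, 765, 3)
```

View pics/s12b.png

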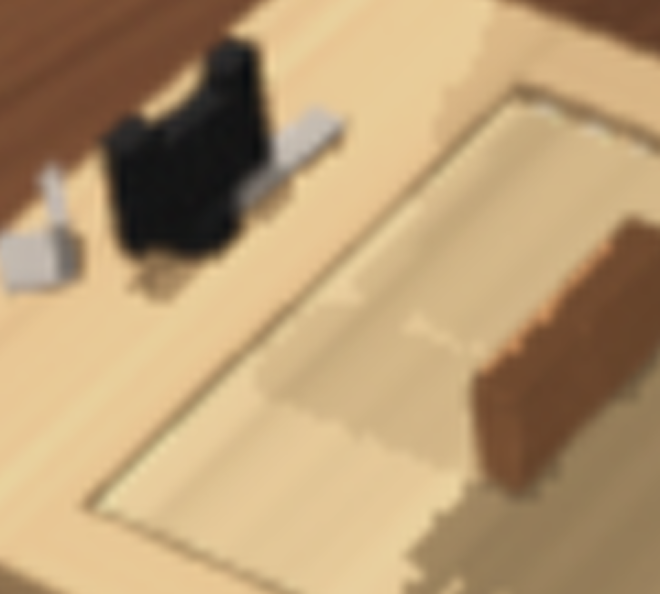

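Emit:
{"fn": "play_rows", "kwargs": {
  "targets": [
    {"grip": 0,"x": 0.001,"y": 0.03,"z": 0.023,"spin": 0},
    {"grip": 0,"x": 0,"y": 0.04,"z": 0.0225,"spin": 0},
    {"grip": 0,"x": 0,"y": 0.04,"z": 0,"spin": 0},
    {"grip": 0,"x": 0,"y": 0.025,"z": 0,"spin": 0},
    {"grip": 0,"x": 0,"y": 0.016,"z": 0,"spin": 0},
    {"grip": 0,"x": 0,"y": 0.01,"z": 0,"spin": 0},
    {"grip": 0,"x": 0,"y": 0.005,"z": 0,"spin": 0},
    {"grip": 0,"x": 0,"y": 0.001,"z": 0,"spin": 0}
  ]
}}

```text
time: 21.05
eef_pos: [0.5666, 0.2039, 0.0189]
tcp_rot: [[0.2, -0.001, 0.98], [-0.98, -0.0, 0.2], [0.0, -1.0, -0.001]]
force: [0.2, -1.2, -0.7]
grip_width: 0.0005
```

Run:
```python
from h import *
st();r.snapshot('side');st()
```

```text
t 21.05 p [0.5666 0.2039 0.0189] xyaw -1.3694 g 0.0005 F [ 0.2 -1.2 -0.7] q7 -1.95
t 21.1 p [0.567  0.204  0.0194] xyaw -1.3695 g 0.0007 F [-0.9  0.5  1.1] q7 -1.95
```

Emit:
{"fn": "play_rows", "kwargs": {
  "targets": [
    {"grip": 0,"x": 0,"y": 0.002,"z": 0,"spin": 0},
    {"grip": 0,"x": 0,"y": 0.002,"z": 0,"spin": 0},
    {"grip": 0,"x": 0,"y": 0.001,"z": 0,"spin": 0},
    {"grip": 0,"x": 0,"y": 0.001,"z": 0,"spin": 0},
    {"grip": 0,"x": 0,"y": 0,"z": 0,"spin": 0},
    {"grip": 0,"x": 0,"y": 0,"z": 0,"spin": 0},
    {"grip": 0,"x": 0,"y": 0,"z": 0,"spin": 0},
    {"grip": 0,"x": 0,"y": 0,"z": 0,"spin": 0}
  ]
}}

```text
time: 21.9
eef_pos: [0.5668, 0.2039, 0.0133]
tcp_rot: [[0.2, 0.0, 0.98], [-0.98, 0.0, 0.2], [-0.0, -1.0, 0.0]]
force: [-0.4, 0.3, -0.5]
grip_width: 0.0006
```

Emit:
{"fn": "play_rows", "kwargs": {
  "targets": [
    {"grip": 0,"x": 0,"y": 0.0005,"z": 0,"spin": 0},
    {"grip": 0,"x": 0,"y": 0,"z": 0,"spin": 0},
    {"grip": 0,"x": 0,"y": 0.0005,"z": 0,"spin": 0},
    {"grip": 0,"x": 0,"y": 0,"z": 0,"spin": 0},
    {"grip": 0,"x": 0,"y": 0.0005,"z": 0,"spin": 0},
    {"grip": 0,"x": 0,"y": 0,"z": 0,"spin": 0},
    {"grip": 0,"x": 0,"y": 0,"z": 0,"spin": 0},
    {"grip": 0,"x": 0,"y": 0,"z": 0,"spin": 0}
  ]
}}

```text
time: 22.7
eef_pos: [0.5668, 0.2039, 0.0118]
tcp_rot: [[0.2, 0.0, 0.98], [-0.98, 0.0, 0.2], [-0.0, -1.0, 0.0]]
force: [-0.7, -0.3, 0.4]
grip_width: 0.0003
```

Emit:
{"fn": "play_rows", "kwargs": {
  "targets": [
    {"grip": 0.3,"x": 0,"y": -0.03,"z": 0,"spin": 0},
    {"grip": 0.3,"x": 0,"y": -0.04,"z": 0,"spin": 0},
    {"grip": 0.3,"x": 0.001,"y": -0.03,"z": 0.028,"spin": 0},
    {"grip": 0.3,"x": 0,"y": 0,"z": 0.028,"spin": 0},
    {"grip": 0.3,"x": 0,"y": 0,"z": 0,"spin": -8.5},
    {"grip": 0.3,"x": 0,"y": 0,"z": 0,"spin": -8.5},
    {"grip": 0.3,"x": 0,"y": 0,"z": 0,"spin": -8.5},
    {"grip": 0.3,"x": 0,"y": 0,"z": 0,"spin": -8.5}
  ]
}}

```text
time: 23.5
eef_pos: [0.6217, 0.2139, 0.1117]
tcp_rot: [[0.718, -0.0, 0.696], [-0.696, -0.0, 0.718], [0.0, -1.0, -0.0]]
force: [-0.1, 0.6, -0.5]
grip_width: 0.0277
```

Emit:
{"fn": "play_rows", "kwargs": {
  "targets": [
    {"grip": 0.3,"x": 0,"y": 0,"z": 0,"spin": -8.5},
    {"grip": 0.3,"x": 0,"y": 0,"z": 0,"spin": -8.5},
    {"grip": 0.3,"x": 0,"y": 0,"z": 0,"spin": -8.5},
    {"grip": 0.3,"x": 0,"y": 0,"z": 0,"spin": -8.5},
    {"grip": 0.3,"x": 0,"y": 0,"z": 0,"spin": -8.5},
    {"grip": 0.3,"x": 0,"y": 0,"z": 0,"spin": -8.5},
    {"grip": 0.3,"x": 0,"y": 0,"z": 0,"spin": 0},
    {"grip": 0.3,"x": 0,"y": 0,"z": 0,"spin": 0}
  ]
}}

```text
time: 24.3
eef_pos: [0.6218, 0.2139, 0.1116]
tcp_rot: [[0.994, -0.0, -0.11], [0.11, 0.0, 0.994], [-0.0, -1.0, 0.0]]
force: [-0.2, 0.6, 0.3]
grip_width: 0.0278
```

Run:
```python
from h import *
goto((.622,.214,.036),.117);cm=r.camera_model('wrist');im=r.snapshot('wrist');cv2.imwrite('pics/w13.png',im);goto((.622,.214,.036),.117)
import pickle;pickle.dump(cm,open('w13.pkl','wb'))
```

```text
t 24.3 p [0.6218 0.2139 0.1116] xyaw 0.1107 g 0.0278 F [-0.2  0.6  0.3] q7 -0.68
tool shift xyz mm [ 0.2 75.6  0.1] spin deg -0.36
t 24.35 p [0.6218 0.214  0.1117] xyaw 0.1113 g 0.0275 F [-0.2 -0.7  0.6] q7 -0.68
tool shift xyz mm [ 0.2 75.7  0. ] spin deg -0.32
```

View pics/w13.png

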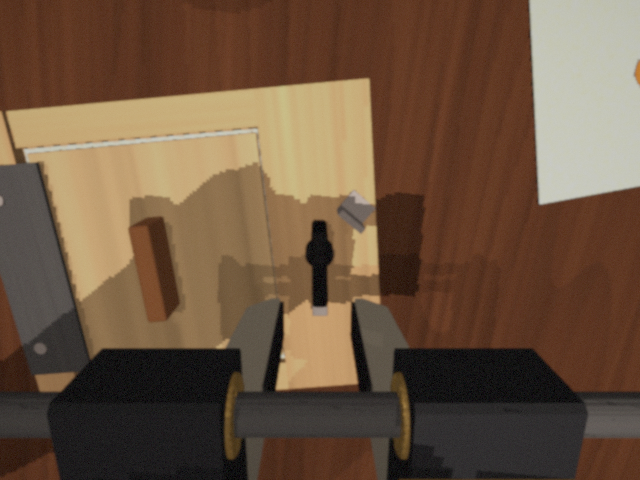

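Emit:
{"fn": "play_rows", "kwargs": {
  "squeeze": 15,
  "targets": [
    {"grip": 0.3,"x": 0.0005,"y": 0.025,"z": 0,"spin": 0},
    {"grip": 0.3,"x": 0,"y": 0.025,"z": 0,"spin": 0},
    {"grip": 0.3,"x": 0,"y": 0.024,"z": 0,"spin": 0},
    {"grip": 0.3,"x": 0,"y": 0,"z": 0,"spin": 0},
    {"grip": 0,"x": 0,"y": 0,"z": 0,"spin": 0},
    {"grip": 0,"x": 0,"y": 0,"z": 0,"spin": 0},
    {"grip": 0,"x": 0,"y": 0,"z": 0,"spin": 0},
    {"grip": 0,"x": 0,"y": 0,"z": 0,"spin": 0}
  ]
}}

```text
time: 25.15
eef_pos: [0.6231, 0.2148, 0.0395]
tcp_rot: [[0.994, 0.003, -0.114], [0.114, 0.001, 0.994], [0.003, -1.0, 0.001]]
force: [0.1, 0.6, 3.2]
grip_width: 0.0085
```

Emit:
{"fn": "play_rows", "kwargs": {
  "targets": [
    {"grip": 0,"x": 0,"y": 0,"z": 0,"spin": 4},
    {"grip": 0,"x": 0,"y": 0,"z": 0,"spin": 8},
    {"grip": 0,"x": 0,"y": 0,"z": 0,"spin": 8},
    {"grip": 0,"x": 0,"y": 0,"z": 0,"spin": 8},
    {"grip": 0,"x": 0,"y": 0,"z": 0,"spin": 8},
    {"grip": 0,"x": 0,"y": 0,"z": 0,"spin": 8},
    {"grip": 0,"x": 0,"y": 0,"z": 0,"spin": 8},
    {"grip": 0,"x": 0,"y": 0,"z": 0,"spin": 8}
  ]
}}

```text
time: 25.95
eef_pos: [0.6229, 0.2149, 0.0395]
tcp_rot: [[0.591, 0.002, 0.807], [-0.807, 0.001, 0.591], [0.0, -1.0, 0.003]]
force: [-1.2, -0.3, 4.0]
grip_width: 0.0089
```

Emit:
{"fn": "play_rows", "kwargs": {
  "targets": [
    {"grip": 0,"x": 0,"y": 0,"z": 0,"spin": 8},
    {"grip": 0,"x": 0,"y": 0,"z": 0,"spin": 8},
    {"grip": 0,"x": 0,"y": 0,"z": 0,"spin": 4},
    {"grip": 0,"x": 0,"y": 0,"z": 0,"spin": 0},
    {"grip": 0.25,"x": 0,"y": 0,"z": 0,"spin": 0},
    {"grip": 0.25,"x": 0,"y": 0,"z": 0,"spin": 0},
    {"grip": 0.25,"x": 0,"y": 0,"z": 0,"spin": 0},
    {"grip": 0.25,"x": 0,"y": -0.01,"z": 0,"spin": 0}
  ]
}}

```text
time: 26.75
eef_pos: [0.621, 0.2134, 0.0463]
tcp_rot: [[0.285, -0.004, 0.959], [-0.959, -0.001, 0.285], [0.0, -1.0, -0.004]]
force: [1.0, 0.4, 0.4]
grip_width: 0.0231
```

Emit:
{"fn": "play_rows", "kwargs": {
  "targets": [
    {"grip": 0.25,"x": 0,"y": -0.03,"z": 0,"spin": 0},
    {"grip": 0.25,"x": 0,"y": -0.04,"z": 0,"spin": 0},
    {"grip": 0.25,"x": 0,"y": -0.04,"z": 0,"spin": 0},
    {"grip": 0.25,"x": 0,"y": -0.04,"z": 0,"spin": 0},
    {"grip": 0.25,"x": 0,"y": 0,"z": -0.04,"spin": 0},
    {"grip": 0.25,"x": 0,"y": 0,"z": -0.04,"spin": 0},
    {"grip": 0.25,"x": 0,"y": 0,"z": 0,"spin": 0},
    {"grip": 0.25,"x": 0,"y": 0,"z": 0,"spin": 0}
  ]
}}

```text
time: 27.55
eef_pos: [0.5453, 0.1911, 0.1987]
tcp_rot: [[0.285, 0.001, 0.959], [-0.959, 0.0, 0.285], [0.0, -1.0, 0.001]]
force: [0.8, 0.5, 0.6]
grip_width: 0.0231
```

Run:
```python
from h import *
s=st();cm=r.camera_model('wrist')
cv2.imwrite('pics/w14.png',r.snapshot('wrist'))
im=r.snapshot('side');cv2.imwrite('pics/s14.png',cv2.resize(im[250:360,160:330],None,fx=4.5,fy=4.5,interpolation=cv2.INTER_CUBIC))
cv2.imwrite('pics/t14.png',r.snapshot('top'))
import pickle;pickle.dump(cm,open('w14.pkl','wb'))
```

```text
t 27.55 p [0.5453 0.1911 0.1987] xyaw -1.2817 g 0.0231 F [0.8 0.5 0.6] q7 -1.8
```

View pics/w14.png

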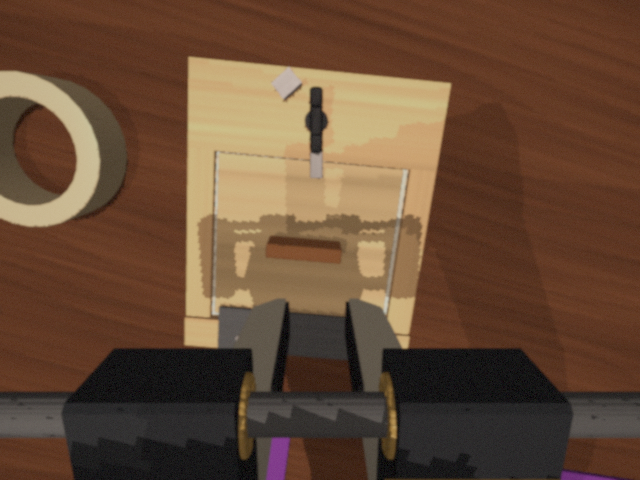

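View pics/s14.png

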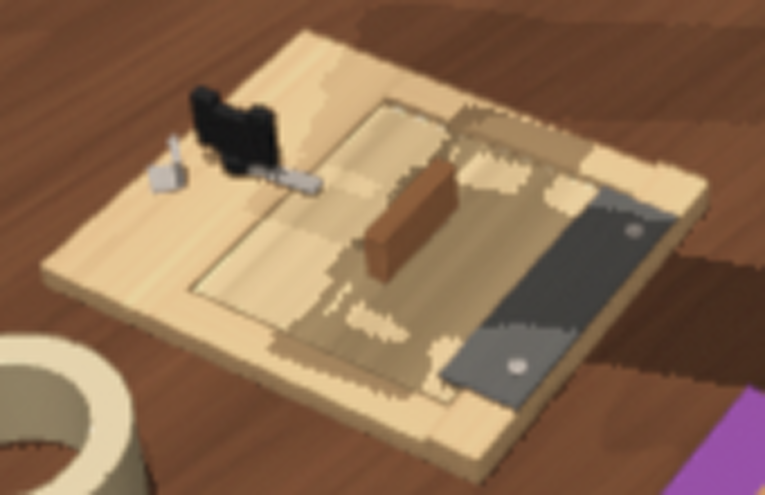

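Run:
```python
from h import *
a=cv2.imread('pics/t14.png');b=cv2.imread('pics/top0.png')
for (x,y,w,h) in [(300,85,60,60),(95,190,60,60),(480,185,90,115)]: print(np.abs(a[y:y+h,x:x+w].astype(int)-b[y:y+h,x:x+w]).mean())
print(r.finish_job())
```

```text
0.6938888888888889
32.18
0.6903703703703704
the job is handed in; nothing more can be done
None
```

View pics/t14.png

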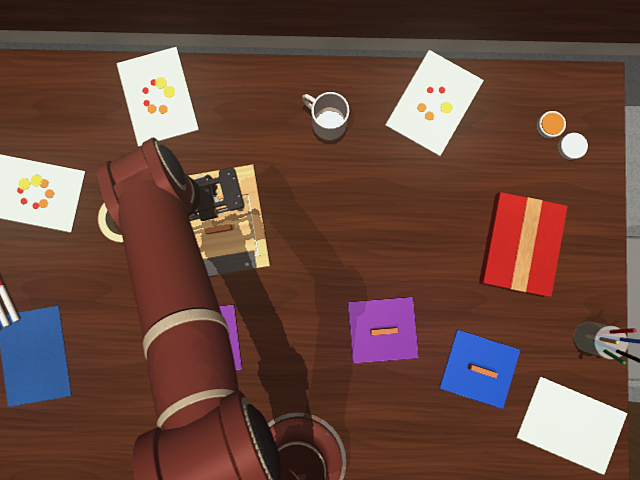

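The panel is closed into the frame and the job is handed in, at about 27.7 s of the 72 s; no verdict came back.

**What I did:**
- Turned the knob clear, to about 1.49 rad.
- Held the plain wooden panel by the ends of its cleat and tilted it on the knob-side rail.
- Slid its edge under the lip, let it down flat, and turned the knob back.

**Last checks:**
- **Knob:** the tab points across the panel, at about 0.09 rad.
- **Panel:** the last wrist picture before closing the knob put it about 3 mm towards the knob side (limit 6) and 0.6 mm in y. It is square, and the picture after closing the knob shows the same.
- **Flatness:** closed fingers lowered to 11.8 mm on the knob side met nothing. That fits a seated panel, whose top is 11 mm up.
- **Gripper:** about 0.2 m above the table and free of everything.
- **Mug and book:** unchanged in the top view.
- **Tape:** my before/after comparison disagreed (difference 32). The top picture shows the arm covering most of the roll. The part that shows, and the earlier wrist and side pictures, show it in its place.

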